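Take the hot bun from under the cover with the tongs

ROBOT

A 7-joint arm with a two-finger parallel gripper is mounted at the origin on the work surface. World frame = base frame: x ahead of the robot, y to its left, z up, the work surface at z = 0. Lengths are in m, angles in degrees, forces in N, time in s.
With the tool pointing down it reaches from about 0.425 to 0.875 m from the base axis. Payload 4.7 kg.
Tool frame: the origin (TCP) lies at the very end of the fingers, on their centre line; the grasp point (between the pads) lies 19 mm behind it (env.grip_point_offset is the distance from the TCP to the grasp point, in m); z points along the fingers, y is the line along which they close (so a half turn about z gives the same grasp; the last joint's range is limited). The gripper opens to 87 mm and grips with 3 to 60 N. Pads are 19 mm wide; open, the fingers measure 117 mm over their backs; the gripper's body (75 mm by 190 mm) begins 51 mm behind the grasp point.
Start: joints at [-66.343, 18.392, -4.016, 83.108, 1.295, 78.541, -3.26], TCP at [0.252, 0.599, 0.194] pointing down, gripper open.
Joint ranges: [-163.93, 163.93], [-17.29, 119.83], [-79.2, 71.16], [3.27, 140.29], [-89.18, 269.18], [5.43, 117.66], [-154.24, 154.24]. Speed limits (degrees/s): [147.25, 147.25, 180, 180, 180, 180, 180].

INTERFACE

Orientations are given as [roll, pitch, yaw] about the fixed x, y, z axes, in that order (R = Rz(yaw) Ry(pitch) Rx(roll)).
In Python, from cell import env gives the robot as it stands.
- The arm moves only by the tool jog_arm, never from a script. Its argument "motion" is a list of rows, each an object of numbers: "x", "y", "z": the shift along the tool's x, y, z in cm; "ax", "ay", "az": the turn, a rotation vector about the tool's x, y, z in degrees. In form: [{"x": .., "y": .., "z": .., "ax": .., "ay": .., "az": ..}, ...]. A call has exactly 5 rows; each row shifts and turns the commanded pose from where the row before left it, along the tool's axes as they then stand; what a row does not reach is not made up. A row lasts 1/10 s, in which the tool goes at most 50 mm and 8.59 degrees, less where a joint would pass 70% of its speed; a pose out of reach is approached as far as the arm can. A call is refused whole if a number of a shift passes 5 or a number of a turn 8.59, either way. A call with a gripper value outside its range is refused whole. "claw" is the gripper command: -1 is shut, 1 is fully open, values between are in proportion, set as the call begins (left out, the last holds). The fingers move at their own pace and stop on an object; "squeeze" is the grip in N (left out, the last holds). Time passes only in rows, so rows that do not move let the fingers close, or fill a call up. It gives the time, the measured TCP pose, the force, the opening and the grip force at its end, in the units of the state.
- env.get_obs(): the state, without advancing time (a new reading comes with each control period).
- env.read_camera(name): name is "scene" or "side" or "wrist"; returns the picture (400x640x3 uint8, red, green, blue); there is no depth.
- env.camera_params(name): a dict with "fx", "fy", "cx", "cy" (pixels), "extrinsics" (4x4, takes a point from world to camera coordinates). Camera axes: x right, y up, looking along -z (the intrinsics and any distortion apply to the point x, -y, -z); pixel columns grow to the right and rows downward; lengths in m; the calibration is good to about 2 mm. A picture is of the moment at which its call begins: read the wrist's pose just before it. camera_params takes no time and is no camera call; for the wrist camera it gives the pose at the moment of the call.
- env.sign_off(): hands the job in; it is judged then, once.
The state is a dict: "time_s": time; "qpos": joint angles; "joint_velocities": joint speeds; "effort": joint torques, N m; "tool_pos": TCP position; "tool_rot": TCP orientation; "force": force on the tool from outside, world axes, zero at the start; "wrist_torque": the same for the moment, N m; "grip_width": finger opening in m; "grasp_force": force on a finger pad.
Only numpy, scipy, OpenCV 4.12 (cv2) and the standard library are available. Lean on these libraries where they do the work, as an engineer would, in place of code of your own. Each camera call takes 0.05 s, during which the arm holds its last target. There are 200 camera calls.

TASK

A hot bun waits under the clear cover on the round mint board. Lift the cover off by its knob and stand it upright in the middle of the cork mat, then pick up the tongs, close them on the bun and lift it well clear, 12 to 15 cm up from the counter, above the board. Finish while still holding the bun up in the tongs, without moving; never touch the bun with the robot itself, and do not push the apple, butter, honey jar or small white cup about.

Things in the scene. Friction and masses are not known exactly. Their poses are not given: they have to be found in the camera images.
- plate: fixed round mint-green serving board, 150 mm across, top 12 mm above the counter; origin at the centre of its underside, z up
- bun: loose round brown bread roll, hard, 50 mm across (straight side from 6 to 28 mm above its underside), 38 mm high, about 45 g, on the board up to 9 mm off its centre in x and in y; origin at the centre of its underside, z up
- cover: loose square clear box-shaped cover, open below, 110 x 110 x 72 mm outside, walls 4 mm, about 220 g, mint edge line and on the middle of its top an upright round mint knob 28 mm across and 36 mm high (top of the knob 108 mm above the lower rim); origin at the centre of its lower rim, z up, x and y parallel to its sides
- cover_knob (a point): point on the knob's axis 24 mm above the cover's top (12 mm below the knob's top)
- mat: fixed square cork mat, 150 x 150 x 4 mm, flat on the counter, to one side of the board (the tongs lie on the other side); origin at the centre of its underside
- tongs: loose steel spring tongs, mint tips, mint block at the hinge, 0.12 kg, lying on the edges of their two upright strips (24 mm high, 4 mm thick): they open sideways. Origin midway between the arms on the underside, centre of mass within 10 mm; x towards the tips (hinged end x = -113 mm, tips end +126), y to the left arm, z up
- tongs_grip (a point): where to grip the tongs: above their origin, 12 mm over the underside. At rest 66 mm over the backs of the arms here and about 100 mm between the tips; squeezed here to 56 mm over the backs to carry them open, the tips are about 80 mm apart; squeezed fully, the tips meet
- tongs_bite (a point): point midway between the two tips' flat inner faces (each about 35 mm long, 24 mm high, with a 5 mm lip inwards at the very end), at x = +105 mm in the tongs' frame, 12 mm above their underside; bring it to the bun's axis
- tong_left (a joint): how far each arm of the tongs is squeezed (the right arm moves the same): 0 open as at rest, 0.13 rad closed on the bun (40 mm over the backs at the grip point), the arms' grip faces are parallel at 0.07, 0.24 fully shut. A spring opens them: about 3.5 N of finger force at 0, 10 N at 0.13
- apple: bystander: the green apple that stands on the counter, 74 mm across, 69 mm high, at the outer left or right; origin at the centre of its underside
- butter: bystander: wrapped stick of butter 120 x 32 x 32 mm, lying at the other outer side; origin at the centre of its underside, x along it
- honey: bystander: small amber jar with mint lid, 52 mm across, 59 mm high, beyond the board to its left or right; origin at the centre of its underside
- ramekin: bystander: small white open cup, 60 mm across, 40 mm high, beyond the board to its other side; origin at the centre of its underside
There are look-alikes about, which are no part of the job. Of the things like the plate, leave any that is blue, red or yellow; of the rest the smaller one is meant.

How it is judged:
By the outcome, as a careful person would: the job done as asked, in the order asked, and still so for the second after the job is handed in, while the arm keeps its last pose, push and grip.
It also fails if it takes over 64 s, if anything falls off the work surface, if the arm or the gripper's body presses on something with over 40 N, if the wrist force passes 120 N, or if a joint passes its speed limit or range.

## Working session

There is one attempt and no reset: what is moved stays moved. The work goes in short steps, Python scripts to look and compute and a tool call to move; the robot and the scene stay as the last step left them, time stands still between calls to the robot, and variables do not carry over. Pictures are saved under pics/ and viewed, at most 10 in all, crops included, and the job is handed in when it is done.

Besides the shell and the picture viewer there is one more tool, called by a JSON object that holds its "name" and its "arguments". jog_arm: Moves the arm, as the interface text tells. Its arguments: {"type":"object","properties":{"motion":{"type":"array"},"claw":{"type":"number"},"squeeze":{"type":"number"}},"required":["motion"]}

```bash
ls; mkdir -p pics; python3 - <<'E'
from cell import env
import cv2,numpy as np
o=env.get_obs();print({k:np.round(v,3) for k,v in o.items()})
for n in("scene","side"):
    p=env.camera_params(n);print(n,p['fx'],p['fy'],p['cx'],p['cy'],np.round(p['extrinsics'],3).tolist(),[k for k in p])
    cv2.imwrite(f"pics/{n}0.png",env.read_camera(n)[:,:,::-1])
E
```

```text
pics
{'time_s': np.float64(0.0), 'qpos': array([-66.344,  18.439,  -4.016,  83.176,   1.293,  78.54 ,  -3.26 ]), 'joint_velocities': array([-0.049,  0.029,  0.11 ,  0.088,  0.1  ,  0.016, -0.029]), 'effort': array([ 1.0000e-03, -4.9129e+01, -4.0300e-01, -3.1253e+01, -6.4000e-02,
        4.4000e-02,  0.0000e+00]), 'tool_pos': array([0.252, 0.598, 0.193]), 'tool_rot': array([-1.79890e+02,  4.00000e-03,  1.57154e+02]), 'force': array([-0.081,  0.045,  0.376]), 'wrist_torque': array([-0.005,  0.032, -0.019]), 'grasp_force': np.float64(0.0), 'grip_width': np.float64(0.087)}
scene 428.7495022152158 428.7495022152158 323.92849740199426 194.91421137188843 [[-0.53, 0.848, -0.012, 0.285], [-0.657, -0.401, 0.638, 0.287], [0.536, 0.346, 0.77, -1.619], [0.0, 0.0, 0.0, 1.0]] ['fx', 'fy', 'cx', 'cy', 'extrinsics']
side 377.0521697740691 377.0521697740691 316.2535214893498 197.92991090876032 [[0.784, -0.62, -0.019, -0.419], [0.413, 0.498, 0.762, -0.32], [-0.464, -0.606, 0.647, -0.931], [0.0, 0.0, 0.0, 1.0]] ['fx', 'fy', 'cx', 'cy', 'extrinsics']
```

View pics/scene0.png

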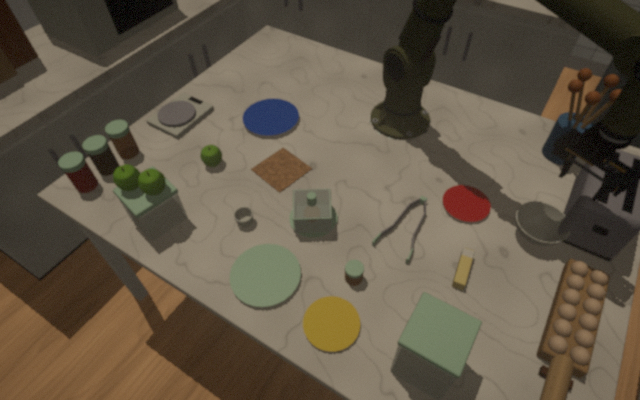

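View pics/side0.png

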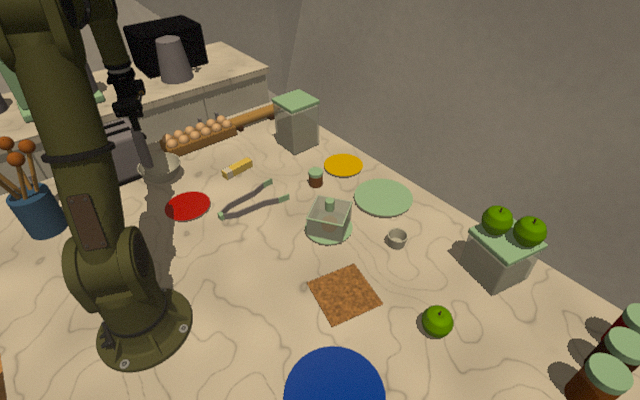

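The candidates, as scene / side pixels:
- Mint board, small, under the cover: (312,215) / (328,228).
- Mint board, larger, bare: (266,275) / (384,197).
- Blue, red and yellow plates: excluded by colour.

The small one under the cover fits. The tongs have their hinge at (424,203) and tips at (375,243) and (408,261) in the scene view. The mat is at (281,169). I'll confirm this in a crop while measuring.

```bash
cat > h.py <<'E'
import cv2,numpy as np
from cell import env
def cam(n):
    p=env.camera_params(n);E=np.array(p['extrinsics']);return p,E
def ray(n,uv,c=None):
    p,E=c or cam(n);d=np.array([(uv[0]-p['cx'])/p['fx'],-(uv[1]-p['cy'])/p['fy'],-1.]);R=E[:3,:3]
    return -R.T@E[:3,3],R.T@d/np.linalg.norm(d)
def plane(n,uv,z,c=None):
    o,d=ray(n,uv,c);return o+d*(z-o[2])/d[2]
def tri(a,ua,b,ub,ca=None,cb=None):
    o1,d1=ray(a,ua,ca);o2,d2=ray(b,ub,cb);t=np.linalg.lstsq(np.c_[d1,-d2],o2-o1,rcond=None)[0]
    p,q=o1+d1*t[0],o2+d2*t[1];return (p+q)/2,np.linalg.norm(p-q)
def proj(n,P,c=None):
    p,E=c or cam(n);q=E[:3,:3]@np.array(P)+E[:3,3];return np.array([p['cx']+p['fx']*q[0]/-q[2],p['cy']-p['fy']*q[1]/-q[2]])
E
python3 - <<'E'
from h import *
s=cv2.imread('pics/scene0.png');d=cv2.imread('pics/side0.png')
a=cv2.resize(s[140:290,230:450],None,fx=3.6,fy=3.6,interpolation=3)[:,:790];b=cv2.resize(d[150:330,200:420],None,fx=3.3,fy=3.3,interpolation=3)
cv2.imwrite('pics/ca.png',a);cv2.imwrite('pics/cb.png',b)
for n,im,box in(('scene',s,(230,140,450,290)),('side',d,(200,150,420,330))):
    hsv=cv2.cvtColor(im,cv2.COLOR_BGR2HSV)
    for nm,lo,hi in(('mint',(60,35,60),(95,255,255)),('cork',(5,90,50),(20,255,220))):
        m=cv2.inRange(hsv,lo,hi);k,l,st,ce=cv2.connectedComponentsWithStats(m)
        for i in range(1,k):
            if st[i,4]>12 and box[0]<ce[i][0]<box[2] and box[1]<ce[i][1]<box[3]:
                out=''
                if nm=='cork' and st[i,4]>200:
                    r=cv2.minAreaRect(cv2.findContours((l==i).astype('u1'),0,2)[0][0]); ap=cv2.approxPolyDP(cv2.convexHull(cv2.findContours((l==i).astype('u1'),0,2)[0][0]),6,True)[:,0]
                    out=[np.round(plane(n,q,.004)[:2],3).tolist() for q in ap]
                print(n,nm,st[i].tolist(),np.round(ce[i],1),np.round(plane(n,ce[i],.004),3),out)
print(tri('scene',(311.5,198),'side',(329.5,204)))
E
```

```text
scene cork [252, 148, 60, 44, 1376] [281.1 169.3] [ 0.447 -0.228  0.004] [[0.36, -0.282], [0.389, -0.144], [0.531, -0.18], [0.494, -0.316]]
scene cork [442, 193, 19, 28, 38] [448.3 209.1] [0.314 0.318 0.004] 
scene cork [345, 275, 18, 11, 110] [353.5 280.6] [0.685 0.189 0.004] 
side cork [309, 176, 14, 12, 132] [315.5 182. ] [0.68  0.189 0.004] 
side cork [322, 223, 15, 9, 54] [328. 227.] [ 0.568 -0.016  0.004] 
side cork [307, 263, 76, 64, 2749] [343.6 294.2] [ 0.44  -0.235  0.004] [[0.53, -0.173], [0.496, -0.319], [0.355, -0.285], [0.389, -0.143]]
(array([ 0.56678339, -0.02335365,  0.10501725]), np.float64(0.0013873904907666728))
```

View pics/ca.png

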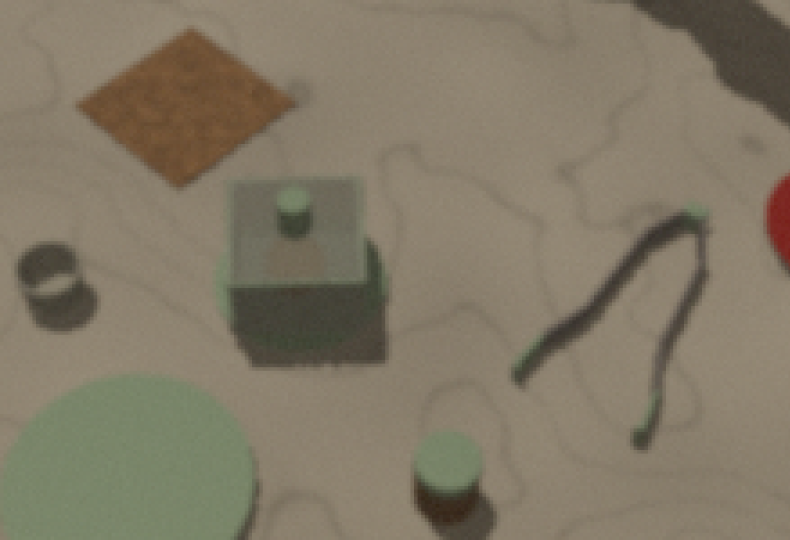

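View pics/cb.png

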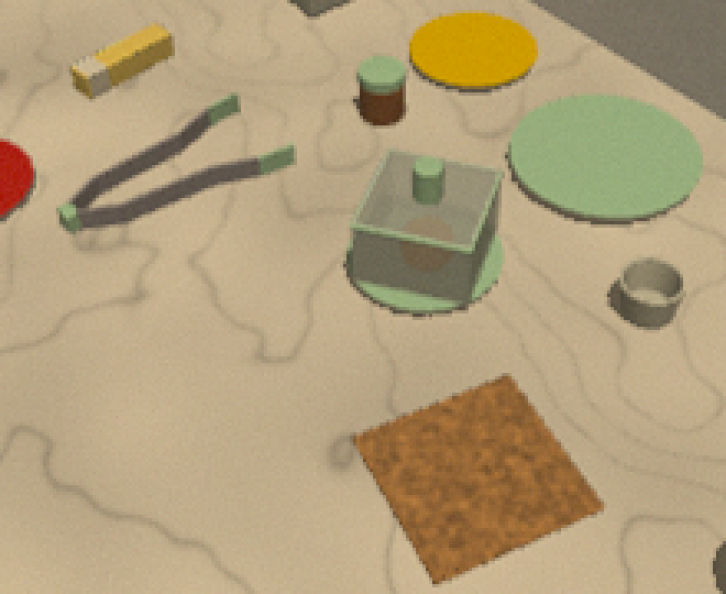

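The crops confirm it: the cover stands on the small mint board, with the knob top at scene (311.7,195.3) and side (330,200.6). The tongs are a V with the hinge at side (219.7,213). The mat is free.

```bash
python3 - <<'E'
from h import *
S=lambda u,v:(230+u/3.6,140+v/3.6)
D=lambda u,v:(200+u/3.3,150+v/3.3)
print('knob',tri('scene',S(294,199),'side',D(429,167)))
for n,q in(('scene',[S(229,180),S(362,180),S(367,285),S(231,285)]),('side',[D(388,154),D(503,172),D(478,247),D(353,232)])):
    P=np.array([plane(n,u,.084)[:2] for u in q]);print('cover',n,P.round(3).tolist(),P.mean(0).round(4),'diag yaw',[round(float(np.degrees(np.arctan2(*(P[(i+1)%4]-P[i])[::-1]))),1) for i in range(4)])
for n,q in(('scene',[S(697,208),S(518,372),S(641,436)]),('side',[D(70,207),D(237,97),D(294,148)])):
    P=np.array([plane(n,u,.024)[:2] for u in q]);print('tongs h,t,t',n,P.round(3).tolist())
    m=(P[1]+P[2])/2;v=m-P[0];print(np.linalg.norm(v),np.linalg.norm(P[1]-P[2]),np.degrees(np.arctan2(v[1],v[0])),P[0]+v*113/239)
E
```

```text
knob (array([ 0.56747654, -0.02305711,  0.11788408]), np.float64(0.0035587224856899976))
cover scene [[0.554, -0.096], [0.496, -0.001], [0.587, 0.059], [0.643, -0.033]] [ 0.5702 -0.0175] diag yaw [121.4, 33.5, -58.5, -144.6]
cover side [[0.576, 0.044], [0.642, -0.043], [0.559, -0.102], [0.487, -0.019]] [ 0.5658 -0.0301] diag yaw [-53.2, -144.7, 130.8, 35.3]
tongs h,t,t scene [[0.328, 0.238], [0.56, 0.184], [0.562, 0.293]]
0.2328137551389911 0.10878405896999133 0.22472432940215242 [0.43846081 0.23831211]
tongs h,t,t side [[0.331, 0.236], [0.554, 0.279], [0.552, 0.17]]
0.22165619819428634 0.1096413834099827 -2.904615518085477 [0.43596307 0.23044207]
```

{"name": "jog_arm", "arguments": {"motion": [{"x": -3.5,"y": -3.0,"z": -0.2},{"x": -3.5,"y": -3.0,"z": -0.2},{"x": -3.5,"y": -3.0,"z": -0.2},{"x": -3.5,"y": -3.0,"z": -0.2},{"x": -3.5,"y": -3.0,"z": -0.2}], "claw": 0.4, "squeeze": 30}}

```text
$.motion[0]: bad value
```

{"name": "jog_arm", "arguments": {"motion": [{"x": -3.5,"y": -3.0,"z": -0.2},{"x": -3.5,"y": -3.0,"z": -0.2},{"x": -3.5,"y": -3.0,"z": -0.2},{"x": -3.5,"y": -3.0,"z": -0.2},{"x": -3.5,"y": -3.0,"z": -0.2}]}}

```text
$.motion[0]: bad value
```

{"name": "jog_arm", "arguments": {"motion": [{"x": -3.5,"y": -3.0,"z": -0.2},{"x": -3.5,"y": -3.0,"z": -0.2},{"x": -3.5,"y": -3.0,"z": -0.2},{"x": -3.0,"y": -2.0,"z": -0.2},{"x": 0,"y": 0,"z": 0}]}}

```text
$.motion[0]: bad value
```

```bash
python3 - <<'E'
from h import *
o=env.get_obs();print(o['time_s'],o['tool_pos'],o['tool_rot'],o['qpos'],o['grip_width'])
p,E=cam('wrist');print((-E[:3,:3].T@E[:3,3]).round(3),p['fx'],proj('wrist',[.5675,-.023,.12]))
cv2.imwrite('pics/w1.png',env.read_camera('wrist')[:,:,::-1])
E
```

```text
0.1 [0.25227639 0.59848384 0.19338828] [-1.79905009e+02  5.16829775e-03  1.57149282e+02] [-66.34164893  18.43455685  -4.01328994  83.16622434   1.29414881
  78.53937906  -3.25963132] 0.08653636650858655
[0.183 0.628 0.383] 287.2399766786315 [ 13.1188159 552.0528715]
```

View pics/w1.png

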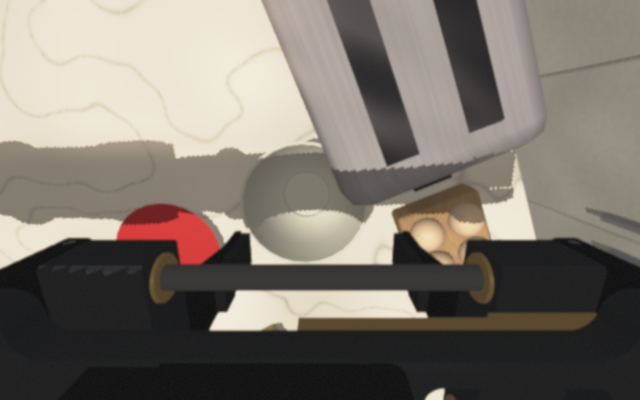

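All six keys are needed, so nothing has moved. The wrist picture only shows the start spot: red plate, bowl and toaster.

{"name": "jog_arm", "arguments": {"motion": [{"x": -3.5,"y": -3.0,"z": -0.2,"ax": 0,"ay": 0,"az": 0},{"x": -3.5,"y": -3.0,"z": -0.2,"ax": 0,"ay": 0,"az": 0},{"x": -3.5,"y": -3.0,"z": -0.2,"ax": 0,"ay": 0,"az": 0},{"x": -3.5,"y": -3.0,"z": -0.2,"ax": 0,"ay": 0,"az": 0},{"x": -3.5,"y": -3.0,"z": -0.2,"ax": 0,"ay": 0,"az": 0}], "claw": 0.4, "squeeze": 30}}

```text
time_s: 0.65
tool_pos: [0.356, 0.3909, 0.2042]
tool_rot: [-180.0, -0.0, 157.2]
force: [1.9, 0.1, 0.2]
grip_width: 0.0625
grasp_force: 0.0
```

{"name": "jog_arm", "arguments": {"motion": [{"x": -3.5,"y": -3.0,"z": -0.2,"ax": 0,"ay": 0,"az": 0},{"x": -3.5,"y": -3.0,"z": -0.2,"ax": 0,"ay": 0,"az": 0},{"x": -3.5,"y": -3.0,"z": -0.2,"ax": 0,"ay": 0,"az": 0},{"x": -3.5,"y": -3.0,"z": -0.2,"ax": 0,"ay": 0,"az": 0},{"x": -3.5,"y": -3.0,"z": -0.2,"ax": 0,"ay": 0,"az": 0}]}}

```text
time_s: 1.15
tool_pos: [0.4589, 0.1848, 0.2144]
tool_rot: [180.0, 0.0, 157.2]
force: [0.9, 0.5, -0.1]
grip_width: 0.0608
grasp_force: 0.0
```

{"name": "jog_arm", "arguments": {"motion": [{"x": -3.5,"y": -3.0,"z": -0.2,"ax": 0,"ay": 0,"az": 0},{"x": -3.5,"y": -3.0,"z": -0.2,"ax": 0,"ay": 0,"az": 0},{"x": -3.5,"y": -3.0,"z": -0.2,"ax": 0,"ay": 0,"az": 0},{"x": -3.5,"y": -3.0,"z": -0.2,"ax": 0,"ay": 0,"az": 0},{"x": -3.5,"y": -3.0,"z": -0.2,"ax": 0,"ay": 0,"az": 0}]}}

```text
time_s: 1.65
tool_pos: [0.5619, -0.0212, 0.2245]
tool_rot: [180.0, 0.0, 157.2]
force: [-0.2, 0.4, -0.0]
grip_width: 0.0607
grasp_force: 0.0
```

```bash
python3 - <<'E'
from h import *
o=env.get_obs();print(o['time_s'],o['tool_pos'],o['tool_rot'],o['qpos'],o['grip_width'])
c=cam('wrist');E=c[1];print((-E[:3,:3].T@E[:3,3]).round(3),E[2,:3].round(3),proj('wrist',[.5675,-.023,.12]))
cv2.imwrite('pics/w2.png',env.read_camera('wrist')[:,:,::-1])
E
```

```text
1.65 [ 0.56191308 -0.02118429  0.22445129] [1.79975348e+02 6.30754730e-03 1.57168464e+02] [-26.57452289   7.01416167  28.63457284  94.30634536  -3.43281027
  79.53397579  69.67128288] 0.06066238116698482
[0.492 0.008 0.414] [-0.254  0.105  0.962] [321.20293824 199.55133847]
```

View pics/w2.png

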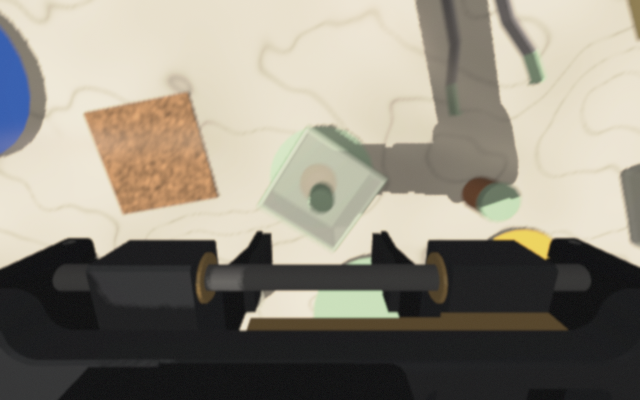

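The wrist view shows the knob at about (321,197), where I predicted (321,199.5). The cover's top corners are at (310,127), (387,181), (335,248) and (262,205). The mat corners are at (86,115), (188,93), (217,197) and (124,212).

```bash
python3 - <<'E'
from h import *
im=cv2.imread('pics/w2.png')
P=np.array([plane('wrist',u,.084)[:2] for u in[(310,127),(387,181),(335,248),(262,205)]]);print(P.round(3).tolist(),P.mean(0),[np.degrees(np.arctan2(*(P[(i+1)%4]-P[i])[::-1])).round(1) for i in range(4)],[np.linalg.norm(P[(i+1)%4]-P[i]).round(3) for i in range(4)])
P=np.array([plane('wrist',u,.004)[:2] for u in[(86,115),(188,93),(217,197),(124,212)]]);print(P.mean(0),[np.degrees(np.arctan2(*(P[(i+1)%4]-P[i])[::-1])).round(1) for i in range(4)])
for z in(.12,.108):print(plane('wrist',(321,197),z))
g=cv2.cvtColor(im,cv2.COLOR_BGR2HSV)
sub=im[180:222:3,305:340:3].sum(2)//3;print(sub)
E
```

```text
[[0.498, -0.016], [0.589, 0.042], [0.644, -0.047], [0.558, -0.106]] [ 0.57232303 -0.03192941] [np.float64(32.2), np.float64(-58.3), np.float64(-145.9), np.float64(123.7)] [np.float64(0.108), np.float64(0.105), np.float64(0.105), np.float64(0.108)]
[ 0.44773197 -0.24065885] [np.float64(77.7), np.float64(-13.9), np.float64(-104.1), np.float64(166.8)]
[ 0.56765481 -0.03291144  0.12      ]
[ 0.57064255 -0.03427075  0.108     ]
[[178 179 179 180 178 172 170 174 176 176 179 186]
 [178 179 179 170 140 125 131 143 161 174 177 186]
 [177 179 169 116  92  93  94 107 134 160 178 186]
 [178 176 135  97  98 103 102  98 108 147 178 187]
 [178 168 114 106 110 110 109 106 102 133 176 187]
 [179 161 111 110 110 111 110 109 106 131 173 187]
 [184 172 120 110 110 110 109 109 109 126 172 187]
 [187 187 117 108 109 109 109 109 108 125 172 187]
 [187 180 123 108 108 108 108 109 108 130 180 186]
 [187 185 150 116 108 108 109 108 110 161 186 185]
 [180 184 165 144 125 114 114 120 155 185 185 185]
 [172 177 178 173 162 157 159 173 186 186 185 184]
 [170 170 174 178 183 185 186 186 185 184 185 180]
 [171 170 170 170 175 180 185 186 185 184 182 172]]
```

```bash
cat > st.py <<'E'
from h import *
o=env.get_obs();print(o['time_s'],o['tool_pos'].round(4),o['tool_rot'].round(2),o['qpos'].round(1),round(float(o['grip_width']),4),np.round(o['grasp_force'],1),o['force'].round(1))
def go(x,y,z,yaw):
    R=cv2.Rodrigues(np.array([0,0,np.radians(o['tool_rot'][2])]))[0]@np.diag([1,-1,-1.]);print('tool cm',(R.T@(np.array([x,y,z])-o['tool_pos'])*100).round(2),'az',round((o['tool_rot'][2]-yaw+180)%360-180,2))
E
python3 - <<'E'
from st import *
c=cam('wrist');im=env.read_camera('wrist');m=(im[175:230,295:350].sum(2)//3<125).astype('u1')
k,l,s,ce=cv2.connectedComponentsWithStats(m);i=1+s[1:,4].argmax();print(s[i],ce[i]+[295,175],plane('wrist',ce[i]+[295,175],.11,c))
go(.567,-.0225,.089,157.2)
E
```

```text
1.7 [ 0.5643 -0.0312  0.2249] [-179.74    0.33  156.59] [-26.2   7.2  29.2  94.1  -3.2  79.4  69.9] 0.0612 0.0 [ 2.3 -6.   1.2]
[ 24   0  24  29 567] [330.39858907 189.33862434] [ 0.5662735  -0.02121593  0.11      ]
tool cm [ 0.1   0.91 13.59] az -0.61
```

{"name": "jog_arm", "arguments": {"motion": [{"x": -0.5,"y": 0.1,"z": 1.5,"ax": 0,"ay": 0,"az": 0},{"x": 0,"y": 0,"z": 3,"ax": 0,"ay": 0,"az": 0},{"x": 0,"y": 0,"z": 2,"ax": 0,"ay": 0,"az": 0},{"x": 0,"y": 0,"z": 1,"ax": 0,"ay": 0,"az": 0},{"x": 0,"y": 0,"z": 0,"ax": 0,"ay": 0,"az": 0}]}}

```text
time_s: 2.25
tool_pos: [0.565, -0.0191, 0.1471]
tool_rot: [-179.9, -0.2, 157.3]
force: [-0.1, -0.8, 0.3]
grip_width: 0.0612
grasp_force: 0.0
```

```bash
python3 - <<'E'
from st import *
go(.5665,-.022,.089,157.2)
E
```

```text
2.25 [ 0.565  -0.0191  0.1471] [-179.92   -0.2   157.27] [-26.   10.4  28.4  99.9  -5.2  71.3  70.9] 0.0612 0.0 [-0.1 -0.8  0.3]
tool cm [-0.26 -0.21  5.81] az 0.07
```

{"name": "jog_arm", "arguments": {"motion": [{"x": -0.2,"y": -0.2,"z": 1,"ax": 0,"ay": 0,"az": 0},{"x": 0,"y": 0,"z": 2,"ax": 0,"ay": 0,"az": 0},{"x": 0,"y": 0,"z": 2,"ax": 0,"ay": 0,"az": 0},{"x": 0,"y": 0,"z": 0.8,"ax": 0,"ay": 0,"az": 0},{"x": 0,"y": 0,"z": 0,"ax": 0,"ay": 0,"az": 0}]}}

```text
time_s: 2.75
tool_pos: [0.5671, -0.0232, 0.0907]
tool_rot: [-180.0, -0.1, 157.2]
force: [0.3, 0.3, -0.2]
grip_width: 0.0614
grasp_force: 0.0
```

{"name": "jog_arm", "arguments": {"motion": [{"x": 0,"y": 0,"z": 0,"ax": 0,"ay": 0,"az": 0},{"x": 0,"y": 0,"z": 0,"ax": 0,"ay": 0,"az": 0},{"x": 0,"y": 0,"z": 0,"ax": 0,"ay": 0,"az": 0},{"x": 0,"y": 0,"z": 0,"ax": 0,"ay": 0,"az": 0},{"x": 0,"y": 0,"z": 0,"ax": 0,"ay": 0,"az": 0}], "claw": -1, "squeeze": 30}}

```text
time_s: 3.25
tool_pos: [0.5678, -0.0231, 0.0917]
tool_rot: [180.0, 0.0, 157.2]
force: [1.0, 1.6, 0.4]
grip_width: 0.0288
grasp_force: 0.9
```

{"name": "jog_arm", "arguments": {"motion": [{"x": 0,"y": 0,"z": 0,"ax": 0,"ay": 0,"az": 0},{"x": 0,"y": 0,"z": 0,"ax": 0,"ay": 0,"az": 0},{"x": 0,"y": 0,"z": 0,"ax": 0,"ay": 0,"az": 0},{"x": 0,"y": 0,"z": 0,"ax": 0,"ay": 0,"az": 0},{"x": 0,"y": 0,"z": 0,"ax": 0,"ay": 0,"az": 0}]}}

```text
time_s: 3.75
tool_pos: [0.5684, -0.0234, 0.0923]
tool_rot: [180.0, 0.1, 157.1]
force: [-0.2, -0.1, 4.7]
grip_width: 0.0009
grasp_force: 2.7
```

The fingers shut past the knob, so I'll look before doing anything else.

```bash
python3 - <<'E'
from st import *
a=env.read_camera('scene')[150:260,250:390,::-1];b=env.read_camera('side')[140:260,260:420,::-1]
a=cv2.resize(a,(400,314),interpolation=3);b=cv2.resize(b,(400,300),interpolation=3)
cv2.imwrite('pics/k.png',np.hstack([a[:300],b]))
E
```

```text
3.75 [ 0.5684 -0.0234  0.0923] [1.7996e+02 1.0000e-01 1.5714e+02] [-25.   13.4  28.2 103.2  -7.   64.9  72.6] 0.0009 2.7 [-0.2 -0.1  4.7]
```

View pics/k.png

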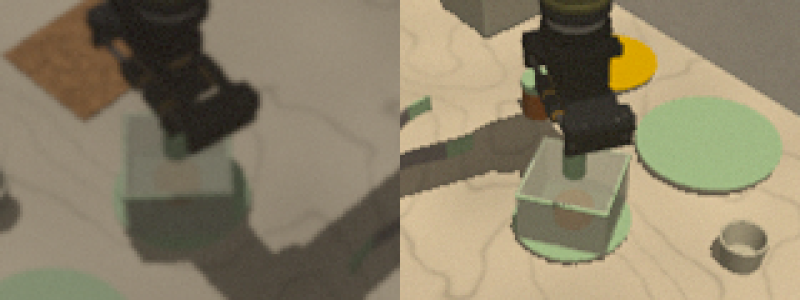

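```bash
python3 - <<'E'
from st import *
for n,x0,y0,f in(('scene',250,150,400/140),('side',260,140,2.5)):
    for P in([.5684,-.0234,.0923],[.5684,-.0234,.163],[.5667,-.0225,.12],[.5667,-.0225,.084]):
        q=proj(n,P);print(n,P,q.round(1),((q-[x0,y0])*f).round())
c=cam('wrist');cv2.imwrite('pics/w3.png',env.read_camera('wrist')[:,:,::-1])
E
```

```text
3.85 [ 0.5684 -0.0234  0.0923] [1.7996e+02 1.0000e-01 1.5714e+02] [-25.   13.4  28.2 103.2  -7.   64.9  72.6] 0.0007 2.7 [-0.6 -0.1  5. ]
scene [0.5684, -0.0234, 0.0923] [311.1 201.2] [175. 146.]
scene [0.5684, -0.0234, 0.163] [310.2 185.3] [172. 101.]
scene [0.5667, -0.0225, 0.12] [311.3 194.9] [175. 128.]
scene [0.5667, -0.0225, 0.084] [311.8 202.7] [177. 151.]
side [0.5684, -0.0234, 0.0923] [329.7 207. ] [174. 167.]
side [0.5684, -0.0234, 0.163] [329.8 188.4] [174. 121.]
side [0.5667, -0.0225, 0.12] [329.1 200. ] [173. 150.]
side [0.5667, -0.0225, 0.084] [329.  209.1] [173. 173.]
```

View pics/w3.png

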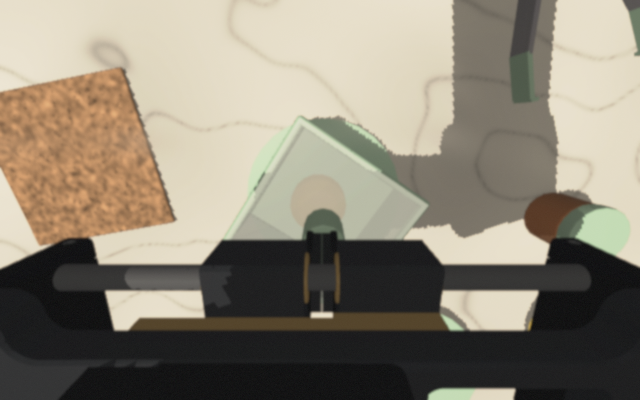

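The fingers are fully shut and the knob stands in front of them on the camera side, at (322,215). The cover was nudged along tool +x. Its visible top corners are at (303,117) and (428,205).

```bash
python3 - <<'E'
from st import *
c=cam('wrist')
for z in(.12,.096):print(z,plane('wrist',(322,222),z,c))
A,B=[plane('wrist',u,.084,c)[:2] for u in((303,117),(428,205))];print(A,B,np.linalg.norm(A-B),np.degrees(np.arctan2(*(B-A)[::-1])))
v=(B-A)/np.linalg.norm(B-A);print('cover centre',(A+B)/2+.055*np.array([v[1],-v[0]]))
print('tcp px',proj('wrist',o['tool_pos'],c),'knobtop there',proj('wrist',[*o['tool_pos'][:2],.12],c))
# knob in fixed views now
for n,bx in(('scene',(300,185,325,210)),('side',(318,192,342,222))):
    im=env.read_camera(n);h=cv2.cvtColor(im,cv2.COLOR_RGB2HSV);x0,y0,x1,y1=bx
    m=cv2.inRange(h[y0:y1,x0:x1],(55,50,20),(95,255,255));ys,xs=np.nonzero(m);print(n,len(xs),(xs.min()+x0,xs.max()+x0,ys.min()+y0,ys.max()+y0) if len(xs) else '')
E
```

```text
3.9 [ 0.5684 -0.0234  0.0923] [1.7996e+02 1.0000e-01 1.5714e+02] [-25.   13.4  28.2 103.2  -7.   64.9  72.6] 0.0003 2.7 [-0.5 -0.3  5.3]
0.12 [ 0.55320146 -0.01608682  0.12      ]
0.096 [ 0.56130842 -0.01940044  0.096     ]
[ 0.49266831 -0.00403869] [0.58307501 0.05416287] 0.10752112910654865 32.772410796407954
cover centre [ 0.56764335 -0.02118341]
tcp px [320.66116535 230.99500723] knobtop there [320.63527574 247.88611092]
scene 0 
side 0
```

{"name": "jog_arm", "arguments": {"motion": [{"x": 0,"y": 0,"z": 0,"ax": 0,"ay": 0,"az": 0},{"x": 0,"y": 0,"z": 0,"ax": 0,"ay": 0,"az": 0},{"x": 0,"y": 0,"z": 0,"ax": 0,"ay": 0,"az": 0},{"x": 0,"y": 0,"z": 0,"ax": 0,"ay": 0,"az": 0},{"x": 0,"y": 0,"z": 0,"ax": 0,"ay": 0,"az": 0}], "claw": 0.6}}

```text
time_s: 4.5
tool_pos: [0.5675, -0.023, 0.0913]
tool_rot: [-180.0, -0.0, 157.2]
force: [0.0, -0.6, -0.3]
grip_width: 0.0326
grasp_force: 0.0
```

{"name": "jog_arm", "arguments": {"motion": [{"x": 0,"y": 0,"z": -1,"ax": 0,"ay": 0,"az": 0},{"x": 0,"y": 0,"z": -3,"ax": 0,"ay": 0,"az": 0},{"x": 0,"y": 0,"z": -4,"ax": 0,"ay": 0,"az": 0},{"x": 0,"y": 0,"z": -3,"ax": 0,"ay": 0,"az": 0},{"x": 0,"y": 0,"z": -1,"ax": 0,"ay": 0,"az": 0}]}}

```text
time_s: 5.0
tool_pos: [0.5689, -0.024, 0.2149]
tool_rot: [179.9, 0.2, 157.1]
force: [-0.9, 0.2, -0.5]
grip_width: 0.0677
grasp_force: 0.0
```

{"name": "jog_arm", "arguments": {"motion": [{"x": 0,"y": 0,"z": 0,"ax": 0,"ay": 0,"az": 0},{"x": 0,"y": 0,"z": 0,"ax": 0,"ay": 0,"az": 0},{"x": 0,"y": 0,"z": 0,"ax": 0,"ay": 0,"az": 0},{"x": 0,"y": 0,"z": 0,"ax": 0,"ay": 0,"az": 0},{"x": 0,"y": 0,"z": 0,"ax": 0,"ay": 0,"az": 0}]}}

```text
time_s: 5.5
tool_pos: [0.5671, -0.0232, 0.2104]
tool_rot: [-179.9, -0.1, 157.1]
force: [0.4, -0.5, 0.6]
grip_width: 0.0698
grasp_force: 0.0
```

```bash
python3 - <<'E'
from st import *
c=cam('wrist');w=env.read_camera('wrist')[:,:,::-1];s=env.read_camera('side')[:,:,::-1];n=env.read_camera('scene')[:,:,::-1]
for k,v in(('w',w),('s',s),('n',n)):cv2.imwrite(f'pics/r_{k}.png',v)
up=lambda a:cv2.resize(a,(400,300),interpolation=3)
W=w[60:285,170:470]
cv2.imwrite('pics/mont.png',np.vstack([np.hstack([up(W),up(s[160:250,270:390])]),np.hstack([up(n[160:250,250:370]),up(w[40:340,120:520])])]))
g=w.sum(2)//3;m=(g[110:228,270:380]<120).astype('u1')
k,l,st,ce=cv2.connectedComponentsWithStats(m)
for i in range(1,k):
    if st[i,4]>100:
        u=ce[i]+[270,110];print(st[i],u,plane('wrist',u,.12,c),plane('wrist',u,.1,c))
np.save('wc.npy',c[1]);print('expected knob top',proj('wrist',[.567,-.0225,.12],c))
E
```

```text
5.5 [ 0.5671 -0.0232  0.2104] [-1.7995e+02 -8.0000e-02  1.5715e+02] [-26.2   8.2  28.8  94.7  -4.   78.2  70.3] 0.0698 0.0 [ 0.4 -0.5  0.6]
[ 69  25  41  32 441] [363.22675737 149.11111111] [0.53814068 0.03331729 0.12      ] [0.54101658 0.0352316  0.1       ]
[ 41  69  25  30 611] [322.72831424 193.95744681] [ 0.56405147 -0.01987997  0.12      ] [ 0.56877825 -0.02176569  0.1       ]
expected knob top [321.46663025 197.54639298]
```

View pics/mont.png

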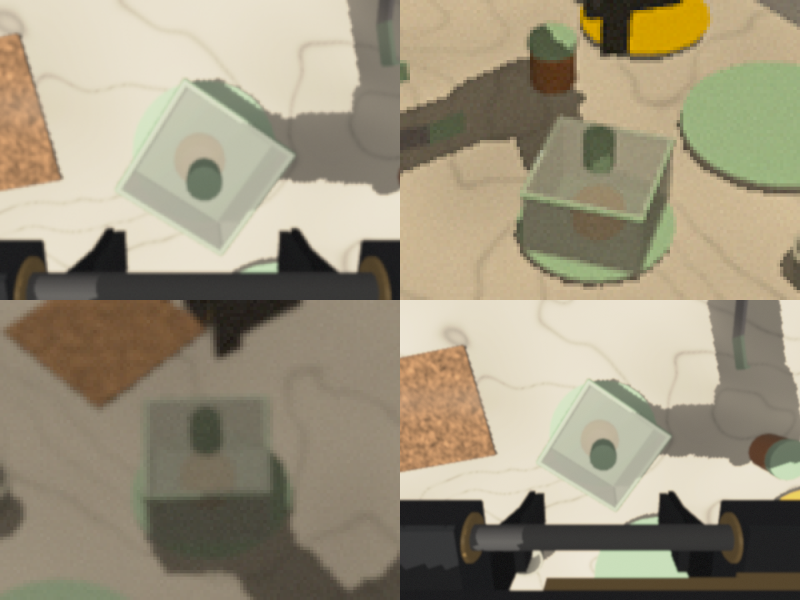

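The cover still stands in place: knob at wrist (322,194), cover corners at (310,118), (392,177), (337,248) and (258,200). I'll check numerically how far off the fingers were.

```bash
python3 - <<'E'
from h import *
p,_=cam('wrist');c=(p,np.load('wc.npy'))
P=np.array([plane('wrist',u,.084,c)[:2] for u in[(310,118),(392,177),(337,248),(258,200)]]);print(P.round(3).tolist(),P.mean(0))
im=cv2.imread('pics/w3.png').astype(int);print(im[200:262:3,292:354:4].sum(2)//3)
r=cv2.imread('pics/r_w.png').astype(int);print(r[176:216:2,304:344:3].sum(2)//3)
for n in'sn':
    a=cv2.imread(f'pics/r_{n}.png').astype(int)
    q=(322,190,342,218) if n=='s' else (302,186,322,210)
    print(n,a[q[1]:q[3],q[0]:q[2]].sum(2)//3)
E
```

```text
[[0.491, -0.004], [0.585, 0.056], [0.641, -0.033], [0.55, -0.094]] [ 0.56671418 -0.01889323]
[[172 173 173 173 173 173 173 173 173 172 172 171 172 172 180 180]
 [172 172 173 172 173 172 173 173 173 173 172 172 169 170 181 180]
 [172 172 173 172 171 173 173 171 171 172 172 171 169 170 179 180]
 [172 172 172 172 172 169 145 115 108 134 162 171 170 171 179 180]
 [172 170 172 172 170 118  87  87  87  88  96 159 168 171 179 179]
 [177 171 171 171 126  87  88  87  87  87  86  99 166 176 179 179]
 [180 169 170 169  87  86  88  88  88  89  86  86 144 179 180 179]
 [182 174 171 154  86  87  87  88  88  87  88  86 117 179 180 180]
 [182 181 171 122  85  87  88  91  93  89  88  87  90 178 180 180]
 [181 182 180 108  86  95 105 109 108 105 101  88  85 176 180 180]
 [181 181 181  96  69  91 106 106 105 104  80  84  86 166 180 179]
 [182 181 179  90  21  33  57  63  59  57  22  49  99 154 180 180]
 [179 180 176  95  22  20  25  33  27  27  17  40 104 134 180 180]
 [119 131 125  70  20  20  25  32  26  25  19  29  77  90 131 130]
 [ 28  30  28  28  19  20  26  31  27  25  21  23  31  29  30  28]
 [
[... 5307 characters left out ...]
 106 105
  105 104]
 [105 106 107 103  99  81  69  65  64  64  65  64  62  65  83  98 107 103
  105 105]
 [104 104 105 107 100  85  69  66  65  65  62  63  63  67  88 102 105 105
  106 106]
 [104 105 104 104 103  92  76  67  67  64  63  68  69  77  96 104 107 106
  105 109]
 [107 107 107 109 105 101  90  79  73  68  70  71  80  88 103 107 108 110
  107 108]
 [111 109 111 110 108 102  99  94  91  88  86  89  94  99 105 109 111 112
  110 110]
 [110 110 109 109 106 105 105 103  99 100  96 101 103 105 104 107 107 110
  112 112]
 [110 111 110 109 107 104 106 106 105 106 106 106 106 107 106 106 106 108
  107 113]
 [110 109 109 106 104 106 107 105 106 105 108 108 108 108 108 103 106 110
  109 112]]
```

The knob top is where it was estimated, so I was wrong about the height. In the picture the fingertips sit on top of the knob (z ≈ 0.12) while the TCP reads 0.092. The gap between the pads, 115 px for 69.8 mm, also puts the tips about 29 mm behind the reported TCP. I'll check the offset attribute and probe downward gently.

```bash
python3 - <<'E'
from st import *
print(env.grip_point_offset,[a for a in dir(env) if a[0]!='_'])
go(.567,-.0225,.097,157.2)
E
```

```text
5.65 [ 0.5675 -0.0232  0.211 ] [-1.7998e+02 -2.0000e-02  1.5715e+02] [-26.2   8.2  28.8  94.7  -4.   78.2  70.3] 0.0698 0.0 [ 0.2 -0.8 -0.7]
0.0187 ['PlanningError', 'camera_params', 'get_obs', 'grip_point_offset', 'read_camera', 'sign_off']
tool cm [ 0.07  0.05 11.4 ] az -0.05
```

{"name": "jog_arm", "arguments": {"motion": [{"x": 0,"y": 0,"z": 3,"ax": 0,"ay": 0,"az": 0},{"x": 0,"y": 0,"z": 4,"ax": 0,"ay": 0,"az": 0},{"x": 0,"y": 0,"z": 3,"ax": 0,"ay": 0,"az": 0},{"x": 0,"y": 0,"z": 1.5,"ax": 0,"ay": 0,"az": 0},{"x": 0,"y": 0,"z": 0,"ax": 0,"ay": 0,"az": 0}]}}

```text
time_s: 6.15
tool_pos: [0.566, -0.0232, 0.0944]
tool_rot: [-179.9, -0.2, 157.2]
force: [-0.6, -0.2, 1.2]
grip_width: 0.0697
grasp_force: 0.0
```

{"name": "jog_arm", "arguments": {"motion": [{"x": 0,"y": 0,"z": 0.3,"ax": 0,"ay": 0,"az": 0},{"x": 0,"y": 0,"z": 0.3,"ax": 0,"ay": 0,"az": 0},{"x": 0,"y": 0,"z": 0.3,"ax": 0,"ay": 0,"az": 0},{"x": 0,"y": 0,"z": 0.1,"ax": 0,"ay": 0,"az": 0},{"x": 0,"y": 0,"z": 0,"ax": 0,"ay": 0,"az": 0}]}}

```text
time_s: 6.65
tool_pos: [0.5677, -0.0231, 0.0866]
tool_rot: [180.0, 0.0, 157.2]
force: [0.5, -0.3, -0.7]
grip_width: 0.0698
grasp_force: 0.0
```

{"name": "jog_arm", "arguments": {"motion": [{"x": 0,"y": 0,"z": 0.3,"ax": 0,"ay": 0,"az": 0},{"x": 0,"y": 0,"z": 0.3,"ax": 0,"ay": 0,"az": 0},{"x": 0,"y": 0,"z": 0.2,"ax": 0,"ay": 0,"az": 0},{"x": 0,"y": 0,"z": 0,"ax": 0,"ay": 0,"az": 0},{"x": 0,"y": 0,"z": 0,"ax": 0,"ay": 0,"az": 0}]}}

```text
time_s: 7.15
tool_pos: [0.5675, -0.0232, 0.0783]
tool_rot: [-180.0, -0.0, 157.1]
force: [-0.3, 0.0, -0.6]
grip_width: 0.0702
grasp_force: 0.0
```

```bash
python3 - <<'E'
from st import *
c=cam('wrist');g=env.read_camera('wrist').sum(2)//3;np.save('wc2.npy',c[1]);cv2.imwrite('pics/w5.png',g.astype('u1'))
print('tcp',proj('wrist',o['tool_pos'],c),(c[1]@np.r_[o['tool_pos'],1]).round(3))
for r in range(226,262,4):
    d=np.flatnonzero(g[r]<55);print(r,[(int(s[0]),int(s[-1])) for s in np.split(d,np.flatnonzero(np.diff(d)>2)+1) if len(s)>2])
E
```

```text
7.15 [ 0.5675 -0.0232  0.0783] [-180.     -0.    157.15] [-24.9  14.3  28.2 104.   -7.5  63.5  73. ] 0.0702 0.0 [-0.3  0.  -0.6]
tcp [320.61018756 231.05783187] [-0.001 -0.021 -0.203  1.   ]
226 []
230 []
234 [(249, 255), (258, 261), (381, 385), (388, 394)]
238 [(246, 262), (380, 397), (552, 576)]
242 [(60, 91), (115, 200), (244, 263), (380, 399), (442, 528), (550, 584)]
246 [(51, 92), (108, 201), (241, 263), (380, 402), (442, 535), (551, 590)]
250 [(42, 93), (101, 202), (237, 263), (380, 406), (441, 541), (550, 599)]
254 [(35, 189), (200, 202), (232, 263), (379, 410), (441, 443), (454, 608)]
258 [(26, 186), (228, 263), (379, 415), (457, 616)]
```

The TCP reads below the cover's top with no contact, and the pad gap again puts the tips about 29 mm short of it. I'll go another 16 mm down and grip.

{"name": "jog_arm", "arguments": {"motion": [{"x": 0,"y": 0,"z": 0.4,"ax": 0,"ay": 0,"az": 0},{"x": 0,"y": 0,"z": 0.4,"ax": 0,"ay": 0,"az": 0},{"x": 0,"y": 0,"z": 0.2,"ax": 0,"ay": 0,"az": 0},{"x": 0,"y": 0,"z": 0,"ax": 0,"ay": 0,"az": 0},{"x": 0,"y": 0,"z": 0,"ax": 0,"ay": 0,"az": 0}]}}

```text
time_s: 7.7
tool_pos: [0.5675, -0.0232, 0.0683]
tool_rot: [-180.0, -0.0, 157.2]
force: [-1.0, 0.3, -0.2]
grip_width: 0.0695
grasp_force: 0.0
```

{"name": "jog_arm", "arguments": {"motion": [{"x": 0,"y": 0,"z": 0.2,"ax": 0,"ay": 0,"az": 0},{"x": 0,"y": 0,"z": 0.2,"ax": 0,"ay": 0,"az": 0},{"x": 0,"y": 0,"z": 0.2,"ax": 0,"ay": 0,"az": 0},{"x": 0,"y": 0,"z": 0,"ax": 0,"ay": 0,"az": 0},{"x": 0,"y": 0,"z": 0,"ax": 0,"ay": 0,"az": 0}], "claw": -1, "squeeze": 30}}

```text
time_s: 8.2
tool_pos: [0.5675, -0.0232, 0.0623]
tool_rot: [-180.0, -0.0, 157.2]
force: [0.0, -0.2, -0.1]
grip_width: 0.0377
grasp_force: 0.0
```

{"name": "jog_arm", "arguments": {"motion": [{"x": 0,"y": 0,"z": 0,"ax": 0,"ay": 0,"az": 0},{"x": 0,"y": 0,"z": 0,"ax": 0,"ay": 0,"az": 0},{"x": 0,"y": 0,"z": 0,"ax": 0,"ay": 0,"az": 0},{"x": 0,"y": 0,"z": 0,"ax": 0,"ay": 0,"az": 0},{"x": 0,"y": 0,"z": 0,"ax": 0,"ay": 0,"az": 0}]}}

```text
time_s: 8.7
tool_pos: [0.5678, -0.0229, 0.0625]
tool_rot: [180.0, 0.0, 157.2]
force: [1.6, 1.1, 0.0]
grip_width: 0.0273
grasp_force: 30.0
```

Gripped: width 27.3 mm, 30 N. Now lift and carry.

{"name": "jog_arm", "arguments": {"motion": [{"x": 0,"y": 0,"z": -0.5,"ax": 0,"ay": 0,"az": 0},{"x": 0,"y": 0,"z": -1.5,"ax": 0,"ay": 0,"az": 0},{"x": 0,"y": 0,"z": -2,"ax": 0,"ay": 0,"az": 0},{"x": 0,"y": 0,"z": -2,"ax": 0,"ay": 0,"az": 0},{"x": 0,"y": 0,"z": -1.5,"ax": 0,"ay": 0,"az": 0}]}}

```text
time_s: 9.2
tool_pos: [0.568, -0.0235, 0.1396]
tool_rot: [180.0, 0.1, 157.1]
force: [-0.1, 1.0, -2.8]
grip_width: 0.0269
grasp_force: 30.0
```

```bash
python3 - <<'E'
from st import *
go(.4435,-.2305,.13,110.7)
for n,u in(('side',(438,334)),('scene',(211,163))):print('apple',plane(n,u,.01))
E
```

```text
9.2 [ 0.568  -0.0235  0.1396] [1.7996e+02 9.0000e-02 1.5713e+02] [-25.7  10.9  28.7 100.3  -5.5  70.2  71.5] 0.0269 30.0 [-0.1  1.  -2.8]
tool cm [  3.43 -23.91   0.96] az 46.43
apple [ 0.53553972 -0.46275445  0.01      ]
apple [ 0.55264838 -0.44684769  0.01      ]
```

{"name": "jog_arm", "arguments": {"motion": [{"x": 0.2,"y": -1.9,"z": 0,"ax": 0,"ay": 0,"az": 0},{"x": 0.6,"y": -4,"z": 0,"ax": 0,"ay": 0,"az": 0},{"x": 0.6,"y": -4,"z": 0,"ax": 0,"ay": 0,"az": 0},{"x": 0.6,"y": -4,"z": 0,"ax": 0,"ay": 0,"az": 0},{"x": 0.6,"y": -4,"z": 0,"ax": 0,"ay": 0,"az": 0}]}}

```text
time_s: 9.7
tool_pos: [0.4719, -0.1801, 0.137]
tool_rot: [-180.0, -0.1, 157.1]
force: [0.6, -0.5, -2.4]
grip_width: 0.0274
grasp_force: 30.0
```

{"name": "jog_arm", "arguments": {"motion": [{"x": 0.6,"y": -4,"z": 0,"ax": 0,"ay": 0,"az": 0},{"x": 0.2,"y": -2,"z": 0,"ax": 0,"ay": 0,"az": 0},{"x": 0,"y": 0,"z": 0,"ax": 0,"ay": 0,"az": 6},{"x": 0,"y": 0,"z": 0,"ax": 0,"ay": 0,"az": 8},{"x": 0,"y": 0,"z": 0,"ax": 0,"ay": 0,"az": 8}]}}

```text
time_s: 10.2
tool_pos: [0.4418, -0.2311, 0.137]
tool_rot: [-180.0, -0.1, 134.7]
force: [0.2, -0.2, -1.9]
grip_width: 0.0274
grasp_force: 30.0
```

{"name": "jog_arm", "arguments": {"motion": [{"x": 0,"y": 0,"z": 0,"ax": 0,"ay": 0,"az": 8},{"x": 0,"y": 0,"z": 0,"ax": 0,"ay": 0,"az": 8},{"x": 0,"y": 0,"z": 0,"ax": 0,"ay": 0,"az": 8},{"x": 0,"y": 0,"z": 0,"ax": 0,"ay": 0,"az": 0.4},{"x": 0,"y": 0,"z": 0,"ax": 0,"ay": 0,"az": 0}]}}

```text
time_s: 10.7
tool_pos: [0.4426, -0.2306, 0.1371]
tool_rot: [-180.0, -0.0, 110.9]
force: [0.4, 0.4, -2.8]
grip_width: 0.0272
grasp_force: 30.0
```

```bash
python3 - <<'E'
from st import *
go(.4435,-.2305,.0545,110.7)
E
```

```text
10.7 [ 0.4426 -0.2306  0.1371] [-1.7998e+02 -3.0000e-02  1.1088e+02] [-14.1   1.6  39.6 109.7  -1.1  69.1  46.7] 0.0272 30.0 [ 0.4  0.4 -2.8]
tool cm [-0.02  0.09  8.26] az 0.18
```

{"name": "jog_arm", "arguments": {"motion": [{"x": 0,"y": 0.1,"z": 1.5,"ax": 0,"ay": 0,"az": 0},{"x": 0,"y": 0,"z": 2.5,"ax": 0,"ay": 0,"az": 0},{"x": 0,"y": 0,"z": 2,"ax": 0,"ay": 0,"az": 0},{"x": 0,"y": 0,"z": 1.2,"ax": 0,"ay": 0,"az": 0},{"x": 0,"y": 0,"z": 0.3,"ax": 0,"ay": 0,"az": 0}]}}

```text
time_s: 11.2
tool_pos: [0.4431, -0.2296, 0.0611]
tool_rot: [-179.9, -0.1, 110.8]
force: [-0.5, 0.8, -2.8]
grip_width: 0.0272
grasp_force: 30.0
```

{"name": "jog_arm", "arguments": {"motion": [{"x": 0,"y": 0,"z": 0.2,"ax": 0,"ay": 0,"az": 0},{"x": 0,"y": 0,"z": 0.2,"ax": 0,"ay": 0,"az": 0},{"x": 0,"y": 0,"z": 0.2,"ax": 0,"ay": 0,"az": 0},{"x": 0,"y": 0,"z": 0.1,"ax": 0,"ay": 0,"az": 0},{"x": 0,"y": 0,"z": 0,"ax": 0,"ay": 0,"az": 0}]}}

```text
time_s: 11.7
tool_pos: [0.4445, -0.2299, 0.0555]
tool_rot: [180.0, 0.0, 110.8]
force: [0.2, 0.4, -2.1]
grip_width: 0.0273
grasp_force: 30.0
```

{"name": "jog_arm", "arguments": {"motion": [{"x": 0,"y": 0,"z": 0.1,"ax": 0,"ay": 0,"az": 0},{"x": 0,"y": 0,"z": 0.05,"ax": 0,"ay": 0,"az": 0},{"x": 0,"y": 0,"z": 0,"ax": 0,"ay": 0,"az": 0},{"x": 0,"y": 0,"z": 0,"ax": 0,"ay": 0,"az": 0},{"x": 0,"y": 0,"z": 0,"ax": 0,"ay": 0,"az": 0}]}}

```text
time_s: 12.2
tool_pos: [0.4447, -0.2299, 0.0544]
tool_rot: [180.0, 0.0, 110.8]
force: [-2.3, 0.9, 6.4]
grip_width: 0.027
grasp_force: 30.0
```

Contact felt on the mat, so I'll release and rise.

{"name": "jog_arm", "arguments": {"motion": [{"x": 0,"y": 0,"z": 0,"ax": 0,"ay": 0,"az": 0},{"x": 0,"y": 0,"z": 0,"ax": 0,"ay": 0,"az": 0},{"x": 0,"y": 0,"z": 0,"ax": 0,"ay": 0,"az": 0},{"x": 0,"y": 0,"z": 0,"ax": 0,"ay": 0,"az": 0},{"x": 0,"y": 0,"z": 0,"ax": 0,"ay": 0,"az": 0}], "claw": 0.6}}

```text
time_s: 12.7
tool_pos: [0.4444, -0.2299, 0.0538]
tool_rot: [180.0, 0.0, 110.8]
force: [0.6, 0.6, -0.4]
grip_width: 0.0591
grasp_force: 0.0
```

{"name": "jog_arm", "arguments": {"motion": [{"x": 0,"y": 0,"z": -0.5,"ax": 0,"ay": 0,"az": 0},{"x": 0,"y": 0,"z": -2,"ax": 0,"ay": 0,"az": 0},{"x": 0,"y": 0,"z": -4,"ax": 0,"ay": 0,"az": 0},{"x": 0,"y": 0,"z": -4,"ax": 0,"ay": 0,"az": 0},{"x": 0,"y": 0,"z": -3,"ax": 0,"ay": 0,"az": 0}]}}

```text
time_s: 13.2
tool_pos: [0.4449, -0.2304, 0.1917]
tool_rot: [179.9, 0.1, 110.7]
force: [-0.2, 0.3, -0.5]
grip_width: 0.0696
grasp_force: 0.0
```

{"name": "jog_arm", "arguments": {"motion": [{"x": 0,"y": 0,"z": -2,"ax": 0,"ay": 0,"az": 0},{"x": 0,"y": 0,"z": 0,"ax": 0,"ay": 0,"az": 0},{"x": 0,"y": 0,"z": 0,"ax": 0,"ay": 0,"az": 0},{"x": 0,"y": 0,"z": 0,"ax": 0,"ay": 0,"az": 0},{"x": 0,"y": 0,"z": 0,"ax": 0,"ay": 0,"az": 0}], "claw": 1}}

```text
time_s: 13.7
tool_pos: [0.4436, -0.2296, 0.2076]
tool_rot: [-179.9, -0.1, 110.7]
force: [0.1, -0.8, 1.0]
grip_width: 0.0863
grasp_force: 0.0
```

```bash
python3 - <<'E'
from st import *
# cover: knob top in wrist view; bun in scene+side
c=cam('wrist');w=env.read_camera('wrist');cv2.imwrite('pics/w6.png',w[:,:,::-1])
pk=proj('wrist',[.4445,-.23,.112],c);print('knob expect',pk)
h=cv2.cvtColor(w,cv2.COLOR_RGB2HSV);m=cv2.inRange(h,(50,30,20),(95,255,150));k,l,s,ce=cv2.connectedComponentsWithStats(m)
for i in range(1,k):
    if s[i,4]>150:print('mint w',s[i],ce[i],plane('wrist',ce[i],.105,c))
for n,bx in(('scene',(270,180,360,250)),('side',(300,200,360,250))):
    im=env.read_camera(n);cv2.imwrite(f'pics/b_{n}.png',im[:,:,::-1]);x0,y0,x1,y1=bx
    h=cv2.cvtColor(im,cv2.COLOR_RGB2HSV)[y0:y1,x0:x1];m=cv2.inRange(h,(4,80,30),(22,255,255));k,l,s,ce=cv2.connectedComponentsWithStats(m)
    for i in range(1,k):
        if s[i,4]>40:
            u=ce[i]+[x0,y0];print('bun',n,s[i],u,plane(n,u,.035),plane(n,u,.031))
    m=cv2.inRange(h,(45,30,30),(95,255,255));k,l,s,ce=cv2.connectedComponentsWithStats(m)
    for i in range(1,k):
        if s[i,4]>100:print('mint',n,s[i]+[x0,y0,0,0,0],ce[i]+[x0,y0])
E
```

```text
13.7 [ 0.4436 -0.2296  0.2076] [-1.7989e+02 -7.0000e-02  1.1075e+02] [-15.3  -1.7  39.2 104.    1.2  77.5  44.4] 0.0863 0.0 [ 0.1 -0.8  1. ]
knob expect [322.07490995 197.54971499]
mint w [ 432    0   56   50 1192] [459.67533557  17.94211409] [ 0.50128333 -0.03271692  0.105     ]
bun scene [  0   0  26  12 161] [280.98136646 184.50931677] [ 0.52373563 -0.16985057  0.035     ] [ 0.521084   -0.17219226  0.031     ]
bun scene [ 33  25  17  17 228] [311.5745614  212.75877193] [ 0.56775733 -0.02454012  0.035     ] [ 0.56527634 -0.02631858  0.031     ]
```

{"name": "jog_arm", "arguments": {"motion": [{"x": 3,"y": 3.8,"z": 0,"ax": 0,"ay": 0,"az": 0},{"x": 3,"y": 3.8,"z": 0,"ax": 0,"ay": 0,"az": 0},{"x": 3,"y": 3.8,"z": 0,"ax": 0,"ay": 0,"az": 0},{"x": 3,"y": 3.8,"z": 0,"ax": 0,"ay": 0,"az": 0},{"x": 3,"y": 3.8,"z": 0,"ax": 0,"ay": 0,"az": 0}]}}

```text
time_s: 14.35
tool_pos: [0.5696, -0.0205, 0.2085]
tool_rot: [-180.0, -0.0, 110.8]
force: [0.5, -0.0, 0.9]
grip_width: 0.0871
grasp_force: 0.0
```

{"name": "jog_arm", "arguments": {"motion": [{"x": 0,"y": 0,"z": 0,"ax": 0,"ay": 0,"az": -7},{"x": 0,"y": 0,"z": 0,"ax": 0,"ay": 0,"az": -8},{"x": 0,"y": 0,"z": 0,"ax": 0,"ay": 0,"az": -8},{"x": 0,"y": 0,"z": 0,"ax": 0,"ay": 0,"az": -8},{"x": 0,"y": 0,"z": 0,"ax": 0,"ay": 0,"az": -8}]}}

```text
time_s: 14.85
tool_pos: [0.5687, -0.0222, 0.2083]
tool_rot: [-180.0, -0.0, 150.1]
force: [-0.4, 0.0, 0.6]
grip_width: 0.0868
grasp_force: 0.0
```

{"name": "jog_arm", "arguments": {"motion": [{"x": 0,"y": 0,"z": 0,"ax": 0,"ay": 0,"az": -8},{"x": 0,"y": 0,"z": 0,"ax": 0,"ay": 0,"az": -8},{"x": 0,"y": 0,"z": 0,"ax": 0,"ay": 0,"az": -8},{"x": 0,"y": 0,"z": 0,"ax": 0,"ay": 0,"az": -6},{"x": 0,"y": 0,"z": 0,"ax": 0,"ay": 0,"az": 0}]}}

```text
time_s: 15.35
tool_pos: [0.5687, -0.0223, 0.2084]
tool_rot: [-180.0, -0.0, 179.8]
force: [0.1, 0.8, 0.0]
grip_width: 0.087
grasp_force: 0.0
```

```bash
python3 - <<'E'
from st import *
c=cam('wrist');w=env.read_camera('wrist');cv2.imwrite('pics/w7.png',w[:,:,::-1]);np.save('wc7.npy',c[1])
print('bun expect',proj('wrist',[.567,-.025,.035],c))
h=cv2.cvtColor(w,cv2.COLOR_RGB2HSV);x0,y0=200,60
m=cv2.inRange(h[60:232,200:440],(3,70,30),(22,255,255));k,l,s,ce=cv2.connectedComponentsWithStats(m)
for i in range(1,k):
    if s[i,4]>100:
        u=ce[i]+[x0,y0];print('bun',s[i],u,plane('wrist',u,.035,c),plane('wrist',u,.04,c))
m=cv2.inRange(h,(45,25,30),(95,255,255));k,l,s,ce=cv2.connectedComponentsWithStats(m)
for i in range(1,k):
    if s[i,4]>60:
        pl=plane('wrist',ce[i],.024,c);print('mint',s[i],ce[i],pl)
for n,a in(('scene',(.4445,-.23,.112)),('side',(.4445,-.23,.112))):
    im=env.read_camera(n);cv2.imwrite(f'pics/c_{n}.png',im[:,:,::-1]);u=proj(n,a).round().astype(int)
    hh=cv2.cvtColor(im,cv2.COLOR_RGB2HSV)[u[1]-15:u[1]+18,u[0]-15:u[0]+15];m=cv2.inRange(hh,(45,60,30),(95,255,255));ys,xs=np.nonzero(m)
    print(n,'knob top exp',u,len(xs),(xs.min()+u[0]-15,xs.max()+u[0]-15,ys.min()+u[1]-15,ys.max()+u[1]-15) if len(xs) else '')
E
```

```text
15.35 [ 0.5687 -0.0223  0.2084] [-1.7999e+02 -4.0000e-02  1.7976e+02] [-21.7   8.3  23.7  94.6  -3.4  77.9  92.2] 0.087 0.0 [0.1 0.8 0. ]
bun expect [318.66796928 179.41330905]
bun [   0    0   21   90 1289] [208.46625291  99.7905353 ] [ 0.46978253 -0.15574346  0.035     ] [ 0.47010895 -0.15389595  0.04      ]
bun [ 100   98   39   39 1183] [318.88757396 177.21893491] [ 0.56413819 -0.02469802  0.035     ] [ 0.5631649  -0.02465561  0.04      ]
mint [172  33   9  90 211] [176.1042654   77.11374408] [ 0.44312514 -0.19586043  0.024     ]
mint [  80   50   52   35 1304] [104.60812883  67.48159509] [ 0.43212476 -0.27962171  0.024     ]
mint [ 270  121  107  105 7354] [323.58444384 171.90576557] [ 0.55921771 -0.01856703  0.024     ]
mint [548 139  15  29 239] [555.92887029 148.83682008] [0.5306331  0.28064394 0.024     ]
mint [457 248  10  17 101] [461.3960396  257.42574257] [0.68398642 0.17874868 0.024     ]
mint [ 257  289  124   44 3834] [312.28482003 306.21178925] [ 0.7639869  -0.03612426  0.024     ]
scene knob top exp [278 145] 0 
side knob top exp [345 266] 2 (np.int64(340), np.int64(343), np.int64(268), np.int64(268))
```

{"name": "jog_arm", "arguments": {"motion": [{"x": 0.7,"y": 4.2,"z": 0,"ax": 0,"ay": 0,"az": 0},{"x": 0.7,"y": 4.2,"z": 0,"ax": 0,"ay": 0,"az": 0},{"x": 0.7,"y": 4.2,"z": 0,"ax": 0,"ay": 0,"az": 0},{"x": 0.7,"y": 4.2,"z": 0,"ax": 0,"ay": 0,"az": 0},{"x": 0.7,"y": 4.2,"z": 0,"ax": 0,"ay": 0,"az": 0}]}}

```text
time_s: 16.0
tool_pos: [0.5343, 0.1895, 0.209]
tool_rot: [180.0, 0.0, 179.6]
force: [0.9, 0.1, 0.0]
grip_width: 0.0872
grasp_force: 0.0
```

{"name": "jog_arm", "arguments": {"motion": [{"x": 0.6,"y": 3,"z": 0,"ax": 0,"ay": 0,"az": 0},{"x": 0.6,"y": 1.5,"z": 0,"ax": 0,"ay": 0,"az": 0},{"x": 0,"y": 0,"z": 0,"ax": 0,"ay": 0,"az": 0},{"x": 0,"y": 0,"z": 0,"ax": 0,"ay": 0,"az": 0},{"x": 0,"y": 0,"z": 0,"ax": 0,"ay": 0,"az": 0}]}}

```text
time_s: 16.5
tool_pos: [0.524, 0.2301, 0.209]
tool_rot: [-179.9, 0.0, 179.5]
force: [0.2, -0.3, 0.3]
grip_width: 0.0871
grasp_force: 0.0
```

```bash
python3 - <<'E'
from st import *
p,_=cam('wrist');print('cover knob mid expected in w7',proj('wrist',[.4445,-.23,.112],(p,np.load('wc7.npy'))),proj('wrist',[.4445,-.23,.076],(p,np.load('wc7.npy'))))
c=cam('wrist');w=env.read_camera('wrist');cv2.imwrite('pics/w8.png',w[:,:,::-1]);np.save('wc8.npy',c[1])
for P in([.437,.234,.024],[.324,.234,.024],[.56,.285,.024],[.56,.183,.024]):print(P,proj('wrist',P,c).round())
g=w.astype(int).sum(2)//3;h=cv2.cvtColor(w,cv2.COLOR_RGB2HSV)
for r in range(10,232,12):
    d=np.flatnonzero(g[r,120:520]<110)+120
    print(r,[(int(s[0]),int(s[-1]),int(g[r,s].mean()),[round(float(plane('wrist',(s[k],r),.024,c)[q]),3) for k in(0,-1) for q in(0,1)]) for s in np.split(d,np.flatnonzero(np.diff(d)>2)+1) if len(s)>2])
m=cv2.inRange(h,(45,40,20),(95,255,255));k,l,s,ce=cv2.connectedComponentsWithStats(m)
for i in range(1,k):
    if s[i,4]>60:print('mint',s[i],ce[i],plane('wrist',ce[i],.024,c))
E
```

```text
16.5 [0.524  0.2301 0.209 ] [-1.7995e+02  3.0000e-02  1.7952e+02] [-37.8   8.4  12.7  93.8  -1.8  78.   64.7] 0.0871 0.0 [ 0.2 -0.3  0.3]
cover knob mid expected in w7 [91.95622823 65.07110316] [118.72747775  71.48217341]
[0.437, 0.234, 0.024] [323. 110.]
[0.324, 0.234, 0.024] [323.   5.]
[0.56, 0.285, 0.024] [361. 204.]
[0.56, 0.183, 0.024] [286. 205.]
10 [(390, 463, 80, [0.329, 0.311, 0.33, 0.394])]
22 [(405, 442, 87, [0.342, 0.329, 0.342, 0.371])]
34 []
46 [(309, 314, 102, [0.365, 0.218, 0.365, 0.224])]
58 []
70 []
82 []
94 []
106 []
118 [(455, 466, 98, [0.448, 0.399, 0.448, 0.413])]
130 [(457, 465, 104, [0.463, 0.403, 0.463, 0.413])]
142 [(456, 465, 105, [0.478, 0.404, 0.478, 0.415])]
154 [(295, 299, 106, [0.491, 0.197, 0.491, 0.202]), (444, 467, 100, [0.493, 0.39, 0.493, 0.42])]
166 [(291, 294, 106, [0.507, 0.191, 0.507, 0.195]), (419, 480, 103, [0.508, 0.359, 0.509, 0.439])]
178 [(185, 187, 105, [0.521, 0.05, 0.521, 0.053]), (288, 292, 105, [0.523, 0.187, 0.523, 0.192]), (345, 349, 108, [0.523, 0.262, 0.523, 0.267]), (358, 361, 101, [0.523, 0.279, 0.523, 0.283]), (418, 488, 101
[... 228 characters left out ...]
14 [(138, 163, 82, [0.571, -0.021, 0.571, 0.013]), (336, 496, 105, [0.573, 0.25, 0.575, 0.47])]
226 [(133, 142, 97, [0.588, -0.032, 0.589, -0.019]), (342, 353, 107, [0.591, 0.259, 0.591, 0.274]), (381, 499, 107, [0.591, 0.313, 0.593, 0.477])]
mint [  92  157  105   91 5806] [146.73957975 199.26679297] [ 0.55010479 -0.00562578  0.024     ]
mint [283 174   5  27  85] [285.14117647 187.65882353] [0.53566102 0.18224369 0.024     ]
mint [361 175   5  27  88] [363.39772727 188.        ] [0.5370545  0.28691529 0.024     ]
mint [271 290  36  20 589] [288.84380306 298.10865874] [0.7056343  0.18040349 0.024     ]
mint [208 321  12  11  75] [213.25333333 327.10666667] [0.75627826 0.06119905 0.024     ]
```

The cover knob blob at wrist (104.6,67.5) matches the expected mid-knob (105,68), so the cover is in the mat's middle. The tongs' tips are at (285,188) and (363,188). Next is the arms near the grip point.

```bash
python3 - <<'E'
from h import *
p,_=cam('wrist');c=(p,np.load('wc8.npy'))
w=cv2.imread('pics/w8.png');b=w.astype(int);g=b.sum(2)//3
for r in(3,8,14,20,40,60,80,95,104,112,125,140,160):
    x=np.arange(275,372);bg=cv2.medianBlur(g[r:r+1,:].astype('u1'),5)
    line=g[r-1:r+2,275:372].mean(0);base=np.median(line);d=np.flatnonzero(line<base-14)+275
    print(r,int(base),[(int(s[0]),int(s[-1]),int(g[r,s].min()),plane('wrist',(s[0],r),.024,c)[:2].round(3).tolist(),plane('wrist',(s[-1],r),.024,c)[:2].round(3).tolist()) for s in np.split(d,np.flatnonzero(np.diff(d)>2)+1) if len(s)>1])
for n,cols in(('L',363),('R',285)):print(n,g[168:210,cols-2:cols+3].mean(1).astype(int))
E
```

```text
3 201 [(360, 371, 125, [0.322, 0.276], [0.322, 0.289])]
8 197 [(333, 335, 171, [0.327, 0.246], [0.327, 0.248]), (361, 371, 127, [0.327, 0.278], [0.327, 0.289])]
14 190 [(316, 317, 174, [0.333, 0.226], [0.333, 0.227]), (334, 339, 136, [0.333, 0.247], [0.333, 0.253]), (364, 371, 127, [0.333, 0.281], [0.333, 0.289])]
20 188 [(316, 339, 120, [0.339, 0.226], [0.339, 0.253]), (366, 371, 127, [0.339, 0.284], [0.339, 0.289])]
40 200 [(283, 287, 183, [0.359, 0.187], [0.359, 0.192]), (307, 321, 97, [0.359, 0.215], [0.359, 0.232]), (337, 347, 113, [0.359, 0.25], [0.359, 0.262])]
60 206 [(301, 312, 114, [0.38, 0.208], [0.38, 0.221]), (344, 355, 114, [0.381, 0.259], [0.381, 0.272])]
80 208 [(300, 310, 137, [0.402, 0.206], [0.402, 0.218]), (345, 356, 114, [0.403, 0.26], [0.403, 0.274])]
95 207 [(299, 310, 116, [0.419, 0.204], [0.419, 0.218]), (346, 354, 134, [0.42, 0.262], [0.42, 0.272])]
104 208 [(299, 309, 102, [0.43, 0.204], [0.43, 0.216]), (346, 356, 136, [0.43, 0.262], [0.43, 0.274])]
112 208 [(298, 309, 104, [0.439, 0.202], [0.439, 0.216]), (346, 356, 139, [0.44, 0.262], [0.44, 0.275])]
125 207 [(298, 309, 107, [0.455, 0.202], [0.455, 0.216]), (341, 342, 190, [0.455, 0.256], [0.455, 0.257]), (346, 356, 134, [0.455, 0.262], [0.456, 0.275])]
140 205 [(296, 306, 118, [0.473, 0.199], [0.473, 0.212]), (348, 357, 128, [0.474, 0.265], [0.474, 0.277]), (366, 367, 189, [0.474, 0.288], [0.474, 0.29])]
160 206 [(289, 300, 107, [0.499, 0.189], [0.499, 0.203]), (355, 364, 120, [0.5, 0.275], [0.5, 0.287])]
L [130 132 132 134 138 146 153 156 154 149 140 127 115 108 101  95  93  93
  96 104 106 102  95  92  90  90  90  89  88  87  86  88  92  97 101 103
 104 104 105 104 104 105]
R [189 185 182 180 182 186 186 184 180 179 177 176 174 170 167 164 163 160
 158 157 156 154 152 150 148 146 143 138 134 134 139 154 174 189 199 203
 205 205 205 205 205 205]
```

{"name": "jog_arm", "arguments": {"motion": [{"x": 2.5,"y": 0.4,"z": 0.5,"ax": 0,"ay": 0,"az": 0},{"x": 4,"y": 0.4,"z": 2,"ax": 0,"ay": 0,"az": 0},{"x": 2.5,"y": 0,"z": 4,"ax": 0,"ay": 0,"az": 0},{"x": 0.4,"y": 0,"z": 3,"ax": 0,"ay": 0,"az": 0},{"x": 0,"y": 0,"z": 1,"ax": 0,"ay": 0,"az": 0}]}}

```text
time_s: 17.05
tool_pos: [0.4269, 0.239, 0.1012]
tool_rot: [-179.8, -0.2, 179.7]
force: [-0.4, 0.3, 0.5]
grip_width: 0.0869
grasp_force: 0.0
```

{"name": "jog_arm", "arguments": {"motion": [{"x": 0,"y": 0,"z": 2,"ax": 0,"ay": 0,"az": 0},{"x": 0,"y": 0,"z": 2,"ax": 0,"ay": 0,"az": 0},{"x": 0,"y": 0,"z": 1.5,"ax": 0,"ay": 0,"az": 0},{"x": 0,"y": 0,"z": 0.5,"ax": 0,"ay": 0,"az": 0},{"x": 0,"y": 0,"z": 0,"ax": 0,"ay": 0,"az": 0}]}}

```text
time_s: 17.55
tool_pos: [0.43, 0.2407, 0.0441]
tool_rot: [-180.0, 0.0, 179.6]
force: [-0.4, -0.2, 0.2]
grip_width: 0.0872
grasp_force: 0.0
```

```bash
python3 - <<'E'
from st import *
go(.43,.239,-.024,179.5)
c=cam('wrist');w=env.read_camera('wrist');cv2.imwrite('pics/w9.png',w[:,:,::-1]);g=w.astype(int).sum(2)//3
print(proj('wrist',[.38,.208,.024],c),proj('wrist',[.38,.272,.024],c))
for r in range(70,240,15):
    line=g[r-1:r+2,200:460].mean(0);base=np.median(line);d=np.flatnonzero(line<base-20)+200
    print(r,int(base),[(int(s[0]),int(s[-1]),plane('wrist',(s[0],r),.024,c)[:2].round(3).tolist(),plane('wrist',(s[-1],r),.024,c)[:2].round(3).tolist()) for s in np.split(d,np.flatnonzero(np.diff(d)>2)+1) if len(s)>3])
E
```

```text
17.55 [0.43   0.2407 0.0441] [-1.7998e+02  1.0000e-02  1.7965e+02] [-41.3   6.9   9.5 115.4  -1.3  57.8  58.5] 0.0872 0.0 [-0.4 -0.2  0.2]
tool cm [ 0.   -0.17  6.81] az 0.15
[275.09381498 156.37398487] [363.25044872 155.79401377]
70 203 [(374, 459, [0.323, 0.277], [0.323, 0.334])]
85 204 [(263, 267, [0.332, 0.202], [0.332, 0.205]), (328, 338, [0.332, 0.246], [0.332, 0.253]), (379, 459, [0.332, 0.281], [0.333, 0.336])]
100 198 [(297, 320, [0.341, 0.225], [0.342, 0.241]), (327, 330, [0.342, 0.246], [0.342, 0.248]), (334, 340, [0.342, 0.251], [0.342, 0.255]), (384, 459, [0.342, 0.285], [0.342, 0.337])]
115 207 [(288, 309, [0.351, 0.218], [0.351, 0.233]), (334, 347, [0.352, 0.251], [0.352, 0.26]), (388, 459, [0.352, 0.288], [0.352, 0.338])]
130 206 [(282, 302, [0.361, 0.214], [0.362, 0.228]), (340, 353, [0.362, 0.255], [0.362, 0.264]), (393, 459, [0.362, 0.292], [0.362, 0.339])]
145 212 [(275, 294, [0.372, 0.208], [0.372, 0.222]), (346, 360, [0.372, 0.259], [0.372, 0.269]), (398, 459, [0.372, 0.297], [0.373, 0.341])]
160 220 [(275, 295, [0.383, 0.208], [0.383, 0.222]), (347, 360, [0.383, 0.26], [0.383, 0.27]), (401, 459, [0.383, 0.3], [0.384, 0.342])]
175 221 [(274, 292, [0.394, 0.206], [0.394, 0.22]), (347, 362, [0.394, 0.26], [0.394, 0.272]), (407, 459, [0.394, 0.305], [0.395, 0.343])]
190 221 [(274, 329, [0.405, 0.206], [0.405, 0.247]), (348, 361, [0.405, 0.261], [0.406, 0.271]), (411, 459, [0.406, 0.309], [0.406, 0.345])]
205 121 [(275, 281, [0.417, 0.206], [0.417, 0.211]), (350, 355, [0.417, 0.263], [0.417, 0.267])]
220 121 [(274, 281, [0.429, 0.205], [0.429, 0.21]), (349, 356, [0.429, 0.263], [0.429, 0.268])]
235 119 [(233, 248, [0.441, 0.172], [0.441, 0.184]), (274, 280, [0.441, 0.204], [0.441, 0.209]), (350, 356, [0.442, 0.264], [0.442, 0.268]), (393, 412, [0.442, 0.297], [0.442, 0.312])]
```

{"name": "jog_arm", "arguments": {"motion": [{"x": 0,"y": -0.35,"z": 0,"ax": 0,"ay": 0,"az": 1.2},{"x": 0,"y": 0,"z": 2,"ax": 0,"ay": 0,"az": 0},{"x": 0,"y": 0,"z": 2,"ax": 0,"ay": 0,"az": 0},{"x": 0,"y": 0,"z": 1,"ax": 0,"ay": 0,"az": 0},{"x": 0,"y": 0,"z": 0.4,"ax": 0,"ay": 0,"az": 0}]}}

```text
time_s: 18.1
tool_pos: [0.4289, 0.2375, -0.0105]
tool_rot: [-180.0, -0.0, 178.5]
force: [0.3, 0.3, 0.3]
grip_width: 0.0872
grasp_force: 0.0
```

{"name": "jog_arm", "arguments": {"motion": [{"x": 0,"y": 0,"z": 0.3,"ax": 0,"ay": 0,"az": 0},{"x": 0,"y": 0,"z": 0.3,"ax": 0,"ay": 0,"az": 0},{"x": 0,"y": 0,"z": 0.3,"ax": 0,"ay": 0,"az": 0},{"x": 0,"y": 0,"z": 0,"ax": 0,"ay": 0,"az": 0},{"x": 0,"y": 0,"z": 0,"ax": 0,"ay": 0,"az": 0}]}}

```text
time_s: 18.6
tool_pos: [0.4292, 0.2379, -0.0189]
tool_rot: [180.0, 0.0, 178.6]
force: [-0.1, 0.3, -0.0]
grip_width: 0.0872
grasp_force: 0.0
```

Reads -0.019 with no contact, which is consistent with the offset. I'll feel for the counter gently.

{"name": "jog_arm", "arguments": {"motion": [{"x": 0,"y": 0,"z": 0.3,"ax": 0,"ay": 0,"az": 0},{"x": 0,"y": 0,"z": 0.2,"ax": 0,"ay": 0,"az": 0},{"x": 0,"y": 0,"z": 0.1,"ax": 0,"ay": 0,"az": 0},{"x": 0,"y": 0,"z": 0,"ax": 0,"ay": 0,"az": 0},{"x": 0,"y": 0,"z": 0,"ax": 0,"ay": 0,"az": 0}]}}

```text
time_s: 19.1
tool_pos: [0.429, 0.2379, -0.0251]
tool_rot: [180.0, 0.0, 178.6]
force: [0.1, 0.2, -0.0]
grip_width: 0.0874
grasp_force: 0.0
```

{"name": "jog_arm", "arguments": {"motion": [{"x": 0,"y": 0,"z": 0.1,"ax": 0,"ay": 0,"az": 0},{"x": 0,"y": 0,"z": 0.1,"ax": 0,"ay": 0,"az": 0},{"x": 0,"y": 0,"z": 0,"ax": 0,"ay": 0,"az": 0},{"x": 0,"y": 0,"z": 0,"ax": 0,"ay": 0,"az": 0},{"x": 0,"y": 0,"z": 0,"ax": 0,"ay": 0,"az": 0}]}}

```text
time_s: 19.6
tool_pos: [0.4291, 0.2378, -0.0271]
tool_rot: [180.0, 0.0, 178.6]
force: [-1.0, -0.4, 0.0]
grip_width: 0.0868
grasp_force: 0.0
```

{"name": "jog_arm", "arguments": {"motion": [{"x": 0,"y": 0,"z": 0,"ax": 0,"ay": 0,"az": 0},{"x": 0,"y": 0,"z": 0,"ax": 0,"ay": 0,"az": 0},{"x": 0,"y": 0,"z": 0,"ax": 0,"ay": 0,"az": 0},{"x": 0,"y": 0,"z": 0,"ax": 0,"ay": 0,"az": 0},{"x": 0,"y": 0,"z": 0,"ax": 0,"ay": 0,"az": 0}], "claw": 0.26, "squeeze": 20}}

```text
time_s: 20.1
tool_pos: [0.4292, 0.2377, -0.0271]
tool_rot: [-180.0, 0.0, 178.5]
force: [0.6, -0.6, 0.8]
grip_width: 0.0578
grasp_force: 5.7
```

{"name": "jog_arm", "arguments": {"motion": [{"x": 0,"y": 0,"z": 0,"ax": 0,"ay": 0,"az": 0},{"x": 0,"y": 0,"z": 0,"ax": 0,"ay": 0,"az": 0},{"x": 0,"y": 0,"z": 0,"ax": 0,"ay": 0,"az": 0},{"x": 0,"y": 0,"z": 0,"ax": 0,"ay": 0,"az": 0},{"x": 0,"y": 0,"z": 0,"ax": 0,"ay": 0,"az": 0}]}}

```text
time_s: 20.6
tool_pos: [0.4291, 0.2378, -0.0271]
tool_rot: [-180.0, 0.0, 178.6]
force: [0.1, -1.4, 0.6]
grip_width: 0.0554
grasp_force: 6.6
```

{"name": "jog_arm", "arguments": {"motion": [{"x": 0,"y": 0,"z": -0.3,"ax": 0,"ay": 0,"az": 0},{"x": 0,"y": 0,"z": -0.7,"ax": 0,"ay": 0,"az": 0},{"x": 0,"y": 0,"z": -1.5,"ax": 0,"ay": 0,"az": 0},{"x": 0,"y": 0,"z": -2,"ax": 0,"ay": 0,"az": 0},{"x": 0,"y": 0,"z": -2,"ax": 0,"ay": 0,"az": 0}]}}

```text
time_s: 21.1
tool_pos: [0.4287, 0.2379, 0.0388]
tool_rot: [180.0, -0.0, 178.6]
force: [0.9, 0.0, -1.5]
grip_width: 0.0551
grasp_force: 6.1
```

{"name": "jog_arm", "arguments": {"motion": [{"x": 0,"y": 0,"z": -1.5,"ax": 0,"ay": 0,"az": 0},{"x": 0,"y": 0,"z": -0.5,"ax": 0,"ay": 0,"az": 0},{"x": 0,"y": 0,"z": 0,"ax": 0,"ay": 0,"az": 0},{"x": 0,"y": 0,"z": 0,"ax": 0,"ay": 0,"az": 0},{"x": 0,"y": 0,"z": 0,"ax": 0,"ay": 0,"az": 0}]}}

```text
time_s: 21.6
tool_pos: [0.4283, 0.2374, 0.0569]
tool_rot: [-179.9, -0.1, 178.6]
force: [-0.1, -0.5, -2.1]
grip_width: 0.0549
grasp_force: 6.1
```

```bash
cat > tips.py <<'E'
from st import *
# mint tips in both fixed views near prediction; print components
def tips(bx,by,zu,tag):
    for n in('scene','side'):
        im=env.read_camera(n);cv2.imwrite(f'pics/{tag}_{n}.png',im[:,:,::-1]);h=cv2.cvtColor(im,cv2.COLOR_RGB2HSV)
        for s in(-1,1):
            e=proj(n,[bx+.004,by+s*.042,zu+.012]).round().astype(int);x0,y0=e-[18,18]
            hh=h[y0:y0+36,x0:x0+36];m=cv2.inRange(hh,(50,45,25),(95,255,255));k,l,st,ce=cv2.connectedComponentsWithStats(m)
            print(n,s,'exp',e,[(st[i].tolist()[:],(ce[i]+[x0,y0]).round(1).tolist(),plane(n,ce[i]+[x0,y0],zu+.012)[:2].round(3).tolist()) for i in range(1,k) if st[i,4]>8])
E
python3 - <<'E'
from tips import *
tips(.533,.235,.075,'t1')
E
```

```text
21.6 [0.4283 0.2374 0.0569] [-1.7994e+02 -9.0000e-02  1.7856e+02] [-41.3   5.7   9.7 115.   -1.1  59.5  57.4] 0.0549 6.1 [-0.1 -0.5 -2.1]
scene -1 exp [382 226] []
scene 1 exp [410 240] []
side -1 exp [280 178] []
side 1 exp [266 167] []
```

```bash
python3 - <<'E'
from h import *
for n in('scene','side'):
    im=cv2.imread(f'pics/t1_{n}.png');h=cv2.cvtColor(im,cv2.COLOR_BGR2HSV)
    x0,y0,x1,y1=(355,195,440,265) if n=='scene' else (225,140,310,205)
    for lo in((35,20,15),(35,35,15)):
        m=cv2.inRange(h[y0:y1,x0:x1],lo,(100,255,255));k,l,st,ce=cv2.connectedComponentsWithStats(m)
        print(n,lo,[(st[i].tolist(),(ce[i]+[x0,y0]).round(1).tolist(),plane(n,ce[i]+[x0,y0],.096)[:2].round(3).tolist()) for i in range(1,k) if st[i,4]>12])
    for s in(-1,1):
        e=proj(n,[.535,.235+s*.042,.096]).round().astype(int);print(e,h[e[1]-3:e[1]+4:3,e[0]-6:e[0]+7:3].tolist())
E
```

```text
scene (35, 20, 15) [([25, 24, 7, 9, 21], [383.0, 223.1], [0.532, 0.192]), ([53, 36, 7, 12, 30], [410.9, 236.3], [0.532, 0.277]), ([0, 65, 8, 5, 28], [357.6, 262.5], [0.679, 0.193])]
scene (35, 35, 15) [([25, 24, 7, 9, 21], [383.0, 223.1], [0.532, 0.192]), ([53, 36, 7, 12, 30], [410.9, 236.3], [0.532, 0.277]), ([0, 65, 8, 5, 28], [357.6, 262.5], [0.679, 0.193])]
[383 224] [[[20, 52, 147], [20, 53, 144], [31, 45, 130], [36, 54, 76], [18, 54, 119]], [[20, 50, 147], [26, 45, 137], [36, 57, 85], [21, 51, 136], [19, 52, 151]], [[20, 51, 146], [38, 48, 101], [22, 49, 114], [19, 52, 148], [18, 54, 150]]]
[411 237] [[[20, 62, 82], [18, 64, 80], [36, 50, 108], [30, 50, 81], [18, 64, 80]], [[22, 55, 84], [23, 58, 88], [40, 54, 108], [16, 54, 80], [18, 50, 76]], [[16, 56, 122], [40, 52, 108], [30, 50, 82], [19, 66, 81], [16, 57, 76]]]
side (35, 20, 15) [([38, 21, 9, 7, 39], [267.1, 163.7], [0.543, 0.28]), ([49, 32, 11, 10, 62], [279.3, 176.2], [0.536, 0.195])]
side (35, 35, 15) [([38, 21, 9, 7, 39], [267.1, 163.7], [0.543, 0.28]), ([49, 32, 11, 10, 62], [279.3, 176.2], [0.536, 0.195])]
[279 177] [[[21, 71, 187], [27, 62, 177], [43, 76, 145], [42, 69, 115], [26, 65, 156]], [[20, 59, 90], [42, 69, 115], [40, 74, 117], [42, 74, 113], [26, 63, 153]], [[14, 46, 94], [42, 75, 115], [23, 69, 166], [18, 70, 198], [19, 75, 198]]]
[266 165] [[[18, 70, 167], [26, 70, 186], [43, 72, 141], [42, 75, 106], [19, 71, 208]], [[15, 50, 51], [25, 56, 50], [41, 75, 115], [40, 75, 109], [21, 69, 180]], [[24, 42, 61], [28, 81, 41], [26, 68, 128], [18, 73, 200], [19, 72, 199]]]
```

```bash
python3 - <<'E'
from h import *
a=tri('scene',(383,223.1),'side',(279.3,176.2));b=tri('scene',(410.9,236.3),'side',(267.1,163.7));print(a,b,(a[0]+b[0])/2)
E
```

```text
(array([0.53398737, 0.19239582, 0.09827099]), np.float64(0.0007201367393214485)) (array([0.53839903, 0.27605932, 0.10172787]), np.float64(0.0050753703452772895)) [0.5361932  0.23422757 0.09999943]
```

The tips triangulate to z ≈ 0.098 and 0.102, 84 mm apart, so the tongs are level and open. The bite is about 105 mm ahead of the TCP. Now carry them over the bun.

{"name": "jog_arm", "arguments": {"motion": [{"x": -0.3,"y": -2,"z": 0,"ax": 0,"ay": 0,"az": 0},{"x": -0.6,"y": -3.8,"z": 0,"ax": 0,"ay": 0,"az": 0},{"x": -0.6,"y": -4,"z": 0,"ax": 0,"ay": 0,"az": 0},{"x": -0.6,"y": -4,"z": 0,"ax": 0,"ay": 0,"az": 0},{"x": -0.6,"y": -4,"z": 0,"ax": 0,"ay": 0,"az": 0}]}}

```text
time_s: 22.2
tool_pos: [0.4513, 0.0576, 0.0575]
tool_rot: [-180.0, -0.0, 178.6]
force: [0.0, 1.0, -0.4]
grip_width: 0.055
grasp_force: 6.1
```

{"name": "jog_arm", "arguments": {"motion": [{"x": -0.6,"y": -4,"z": 0,"ax": 0,"ay": 0,"az": 0},{"x": -0.4,"y": -3,"z": 0,"ax": 0,"ay": 0,"az": 0},{"x": -0.2,"y": -1,"z": 0,"ax": 0,"ay": 0,"az": 0},{"x": 0,"y": 0,"z": 0,"ax": 0,"ay": 0,"az": 0},{"x": 0,"y": 0,"z": 0,"ax": 0,"ay": 0,"az": 0}]}}

```text
time_s: 22.7
tool_pos: [0.4613, -0.0197, 0.0576]
tool_rot: [180.0, -0.0, 178.6]
force: [-0.6, 0.9, -1.3]
grip_width: 0.0546
grasp_force: 6.1
```

```bash
python3 - <<'E'
from st import *
go(.4608,-.022,.0569,178.56)
z=.096
for n in('scene','side'):
    im=env.read_camera(n);cv2.imwrite(f'pics/t2_{n}.png',im[:,:,::-1]);h=cv2.cvtColor(im,cv2.COLOR_RGB2HSV)
    for nm,lo,hi,P in(('tipR',(35,35,15),(100,255,255),[.569,-.067,.098]),('tipL',(35,35,15),(100,255,255),[.569,.017,.098]),('bun',(3,90,25),(20,255,255),[.5655,-.025,.033])):
        e=proj(n,P).round().astype(int);x0,y0=e-[16,16]
        m=cv2.inRange(h[y0:y0+32,x0:x0+32],lo,hi);k,l,st,ce=cv2.connectedComponentsWithStats(m)
        print(n,nm,'exp',e,[(st[i].tolist(),(ce[i]+[x0,y0]).round(1).tolist(),plane(n,ce[i]+[x0,y0],P[2])[:2].round(3).tolist()) for i in range(1,k) if st[i,4]>12])
E
```

```text
22.7 [ 0.4613 -0.0197  0.0576] [ 1.7996e+02 -3.0000e-02  1.7861e+02] [-24.6   1.9  24.3 119.1  -1.   59.2  88.8] 0.0546 6.1 [-0.6  0.9 -1.3]
tool cm [ 0.05 -0.23  0.07] az 0.05
scene tipR exp [299 194] [([13, 12, 8, 9, 35], [299.3, 194.2], [0.568, -0.065]), ([10, 21, 22, 11, 116], [303.9, 204.4], [0.593, -0.032])]
scene tipL exp [323 206] [([0, 9, 30, 23, 352], [324.5, 210.5], [0.581, 0.031])]
scene bun exp [312 213] [([8, 8, 16, 17, 215], [311.8, 213.0], [0.567, -0.024])]
side tipR exp [340 213] [([5, 10, 23, 22, 245], [341.9, 219.2], [0.557, -0.091])]
side tipL exp [321 199] [([11, 10, 10, 10, 53], [321.1, 197.2], [0.573, 0.022]), ([24, 28, 8, 4, 18], [333.6, 212.2], [0.558, -0.053])]
side bun exp [329 222] [([8, 12, 17, 14, 168], [329.3, 224.9], [0.558, -0.035])]
```

{"name": "jog_arm", "arguments": {"motion": [{"x": 0.1,"y": -0.25,"z": 0,"ax": 0,"ay": 0,"az": 0},{"x": 0,"y": 0,"z": 0.5,"ax": 0,"ay": 0,"az": 0},{"x": 0,"y": 0,"z": 1,"ax": 0,"ay": 0,"az": 0},{"x": 0,"y": 0,"z": 1,"ax": 0,"ay": 0,"az": 0},{"x": 0,"y": 0,"z": 0.5,"ax": 0,"ay": 0,"az": 0}]}}

```text
time_s: 23.3
tool_pos: [0.4593, -0.0235, 0.0262]
tool_rot: [-180.0, -0.1, 178.6]
force: [1.0, 0.7, -1.0]
grip_width: 0.055
grasp_force: 6.1
```

```bash
python3 - <<'E'
from st import *
c=cam('wrist')
for n in('scene','side'):
    im=env.read_camera(n);cv2.imwrite(f'pics/t3_{n}.png',im[:,:,::-1]);h=cv2.cvtColor(im,cv2.COLOR_RGB2HSV)
    for nm,lo,hi,P in(('tipR',(35,35,15),(100,255,255),[.568,-.0665,.066]),('tipL',(35,35,15),(100,255,255),[.570,.017,.066]),('bun',(3,90,25),(20,255,255),[.5655,-.025,.033])):
        e=proj(n,P).round().astype(int);x0,y0=e-[16,16]
        m=cv2.inRange(h[y0:y0+32,x0:x0+32],lo,hi);k,l,st,ce=cv2.connectedComponentsWithStats(m)
        print(n,nm,'exp',e,[(st[i].tolist(),(ce[i]+[x0,y0]).round(1).tolist(),plane(n,ce[i]+[x0,y0],P[2])[:2].round(3).tolist()) for i in range(1,k) if st[i,4]>12])
E
```

```text
23.3 [ 0.4593 -0.0235  0.0262] [-1.7998e+02 -1.3000e-01  1.7856e+02] [-24.1   4.4  24.7 120.8  -2.2  55.3  90.3] 0.055 6.1 [ 1.   0.7 -1. ]
scene tipR exp [299 201] [([7, 10, 25, 22, 239], [300.4, 206.6], [0.585, -0.052])]
scene tipL exp [323 213] [([0, 2, 31, 30, 544], [323.4, 216.0], [0.579, 0.025])]
scene bun exp [312 213] [([8, 8, 16, 17, 217], [311.5, 212.8], [0.567, -0.026])]
side tipR exp [339 221] [([0, 6, 29, 26, 448], [339.3, 225.3], [0.558, -0.08])]
side tipL exp [322 206] [([10, 12, 11, 10, 53], [321.2, 206.4], [0.569, 0.018]), ([15, 21, 17, 11, 67], [331.5, 213.5], [0.573, -0.027])]
side bun exp [329 222] [([17, 10, 7, 6, 32], [332.3, 218.6], [0.583, -0.019]), ([12, 22, 12, 4, 31], [330.5, 229.6], [0.548, -0.053])]
```

The bun is undisturbed and centred between the tips. Descending the rest.

{"name": "jog_arm", "arguments": {"motion": [{"x": 0,"y": 0,"z": 0.7,"ax": 0,"ay": 0,"az": 0},{"x": 0,"y": 0,"z": 1,"ax": 0,"ay": 0,"az": 0},{"x": 0,"y": 0,"z": 1,"ax": 0,"ay": 0,"az": 0},{"x": 0,"y": 0,"z": 0.6,"ax": 0,"ay": 0,"az": 0},{"x": 0,"y": 0,"z": 0.2,"ax": 0,"ay": 0,"az": 0}]}}

```text
time_s: 23.9
tool_pos: [0.4596, -0.0236, -0.0082]
tool_rot: [-180.0, -0.1, 178.5]
force: [-0.9, -0.1, -1.1]
grip_width: 0.055
grasp_force: 6.1
```

```bash
python3 - <<'E'
from st import *
for n in('scene','side'):
    im=env.read_camera(n);cv2.imwrite(f'pics/t4_{n}.png',im[:,:,::-1]);h=cv2.cvtColor(im,cv2.COLOR_RGB2HSV)
    P=[.5655,-.025,.033];e=proj(n,P).round().astype(int);x0,y0=e-[16,16]
    m=cv2.inRange(h[y0:y0+32,x0:x0+32],(3,90,25),(20,255,255));k,l,st,ce=cv2.connectedComponentsWithStats(m)
    print(n,'exp',e,[(st[i].tolist(),(ce[i]+[x0,y0]).round(1).tolist(),plane(n,ce[i]+[x0,y0],P[2])[:2].round(3).tolist()) for i in range(1,k) if st[i,4]>12])
E
```

```text
23.9 [ 0.4596 -0.0236 -0.0082] [-1.7998e+02 -1.0000e-01  1.7854e+02] [-23.6   7.8  24.6 122.3  -4.1  50.8  91.9] 0.055 6.1 [-0.9 -0.1 -1.1]
scene exp [312 213] [([8, 7, 16, 18, 224], [311.6, 212.7], [0.566, -0.025])]
side exp [329 222] [([9, 9, 16, 15, 141], [330.2, 221.2], [0.57, -0.024])]
```

{"name": "jog_arm", "arguments": {"motion": [{"x": -0.15,"y": 0.1,"z": 0,"ax": 0,"ay": 0,"az": 0},{"x": 0,"y": 0,"z": 0,"ax": 0,"ay": 0,"az": 0},{"x": 0,"y": 0,"z": 0,"ax": 0,"ay": 0,"az": 0},{"x": 0,"y": 0,"z": 0,"ax": 0,"ay": 0,"az": 0},{"x": 0,"y": 0,"z": 0,"ax": 0,"ay": 0,"az": 0}], "claw": 0.03}}

```text
time_s: 24.5
tool_pos: [0.462, -0.0226, -0.007]
tool_rot: [180.0, 0.0, 178.6]
force: [-0.1, 0.0, -1.5]
grip_width: 0.0448
grasp_force: 9.8
```

{"name": "jog_arm", "arguments": {"motion": [{"x": 0,"y": 0,"z": 0,"ax": 0,"ay": 0,"az": 0},{"x": 0,"y": 0,"z": 0,"ax": 0,"ay": 0,"az": 0},{"x": 0,"y": 0,"z": 0,"ax": 0,"ay": 0,"az": 0},{"x": 0,"y": 0,"z": 0,"ax": 0,"ay": 0,"az": 0},{"x": 0,"y": 0,"z": 0,"ax": 0,"ay": 0,"az": 0}], "claw": -0.3, "squeeze": 24}}

```text
time_s: 25.0
tool_pos: [0.462, -0.0226, -0.0071]
tool_rot: [180.0, 0.0, 178.6]
force: [-0.4, 0.7, -1.2]
grip_width: 0.0395
grasp_force: 24.0
```

{"name": "jog_arm", "arguments": {"motion": [{"x": 0,"y": 0,"z": 0,"ax": 0,"ay": 0,"az": 0},{"x": 0,"y": 0,"z": 0,"ax": 0,"ay": 0,"az": 0},{"x": 0,"y": 0,"z": 0,"ax": 0,"ay": 0,"az": 0},{"x": 0,"y": 0,"z": 0,"ax": 0,"ay": 0,"az": 0},{"x": 0,"y": 0,"z": 0,"ax": 0,"ay": 0,"az": 0}]}}

```text
time_s: 25.5
tool_pos: [0.462, -0.0226, -0.0071]
tool_rot: [180.0, 0.0, 178.6]
force: [-0.3, 0.6, -1.0]
grip_width: 0.0402
grasp_force: 24.0
```

Closed on the bun: 40 mm over the backs, 24 N. Lifting 11.5 cm.

{"name": "jog_arm", "arguments": {"motion": [{"x": 0,"y": 0,"z": -0.3,"ax": 0,"ay": 0,"az": 0},{"x": 0,"y": 0,"z": -0.7,"ax": 0,"ay": 0,"az": 0},{"x": 0,"y": 0,"z": -1,"ax": 0,"ay": 0,"az": 0},{"x": 0,"y": 0,"z": -1,"ax": 0,"ay": 0,"az": 0},{"x": 0,"y": 0,"z": -1,"ax": 0,"ay": 0,"az": 0}]}}

```text
time_s: 26.0
tool_pos: [0.4623, -0.0225, 0.0341]
tool_rot: [180.0, 0.1, 178.6]
force: [0.2, 0.2, -1.8]
grip_width: 0.0402
grasp_force: 24.0
```

{"name": "jog_arm", "arguments": {"motion": [{"x": 0,"y": 0,"z": -1.5,"ax": 0,"ay": 0,"az": 0},{"x": 0,"y": 0,"z": -1.5,"ax": 0,"ay": 0,"az": 0},{"x": 0,"y": 0,"z": -1.5,"ax": 0,"ay": 0,"az": 0},{"x": 0,"y": 0,"z": -1.5,"ax": 0,"ay": 0,"az": 0},{"x": 0,"y": 0,"z": -1,"ax": 0,"ay": 0,"az": 0}]}}

```text
time_s: 26.5
tool_pos: [0.4626, -0.0226, 0.1047]
tool_rot: [180.0, 0.1, 178.5]
force: [0.7, -0.3, -2.6]
grip_width: 0.0399
grasp_force: 24.0
```

{"name": "jog_arm", "arguments": {"motion": [{"x": 0,"y": 0,"z": -0.4,"ax": 0,"ay": 0,"az": 0},{"x": 0,"y": 0,"z": -0.1,"ax": 0,"ay": 0,"az": 0},{"x": 0,"y": 0,"z": 0,"ax": 0,"ay": 0,"az": 0},{"x": 0,"y": 0,"z": 0,"ax": 0,"ay": 0,"az": 0},{"x": 0,"y": 0,"z": 0,"ax": 0,"ay": 0,"az": 0}]}}

```text
time_s: 27.0
tool_pos: [0.4615, -0.0226, 0.1073]
tool_rot: [-180.0, -0.1, 178.5]
force: [0.2, 0.1, -1.7]
grip_width: 0.0403
grasp_force: 24.0
```

```bash
python3 - <<'E'
from st import *
U={}
for n in('scene','side'):
    im=env.read_camera(n);cv2.imwrite(f'pics/t5_{n}.png',im[:,:,::-1]);h=cv2.cvtColor(im,cv2.COLOR_RGB2HSV)
    for z in(.145,.031):
        P=[.566,-.025,z];e=proj(n,P).round().astype(int);x0,y0=e-[20,20]
        m=cv2.inRange(h[y0:y0+40,x0:x0+40],(3,90,25),(20,255,255));k,l,st,ce=cv2.connectedComponentsWithStats(m)
        L=[(st[i].tolist(),(ce[i]+[x0,y0]).round(1).tolist()) for i in range(1,k) if st[i,4]>12];print(n,z,'exp',e,L)
        if z>.1 and L:U[n]=max(L,key=lambda t:t[0][4])[1]
if len(U)==2:print('bun',tri('scene',U['scene'],'side',U['side']))
E
```

```text
27.0 [ 0.4615 -0.0226  0.1073] [-1.7999e+02 -6.0000e-02  1.7855e+02] [-24.9  -1.6  24.2 115.9   0.7  65.6  87.6] 0.0403 24.0 [ 0.2  0.1 -1.7]
scene 0.145 exp [310 189] [([0, 0, 21, 16, 112], [298.2, 175.2]), ([12, 10, 18, 19, 227], [310.1, 187.5])]
scene 0.031 exp [312 213] [([12, 0, 11, 5, 36], [308.8, 194.5])]
side 0.145 exp [329 194] [([5, 2, 9, 11, 58], [319.2, 181.5]), ([15, 12, 14, 10, 77], [331.7, 189.8])]
side 0.031 exp [329 222] []
bun (array([ 0.5724963 , -0.02383451,  0.15659138]), np.float64(0.004240451284619315))
```

{"name": "jog_arm", "arguments": {"motion": [{"x": 0,"y": 0,"z": 0,"ax": 0,"ay": 0,"az": 0},{"x": 0,"y": 0,"z": 0,"ax": 0,"ay": 0,"az": 0},{"x": 0,"y": 0,"z": 0,"ax": 0,"ay": 0,"az": 0},{"x": 0,"y": 0,"z": 0,"ax": 0,"ay": 0,"az": 0},{"x": 0,"y": 0,"z": 0,"ax": 0,"ay": 0,"az": 0}]}}

```text
time_s: 27.6
tool_pos: [0.462, -0.0226, 0.1079]
tool_rot: [180.0, 0.0, 178.6]
force: [0.1, -0.3, -1.1]
grip_width: 0.0404
grasp_force: 24.0
```

```bash
python3 -c "
from cell import env
print(env.get_obs()['tool_pos'],env.get_obs()['grip_width']);print(env.sign_off())"
```

```text
[ 0.46195418 -0.02257848  0.1078626 ] 0.04035135470557983
the job is handed in; nothing more can be done
None
```

I handed the job in at 27.6 s, with the cover standing in the middle of the mat and the bun held still in the tongs above the board, its underside about 12.7 cm above the counter by the arm's travel; a first grab missed the knob because the fingertips sit about 28 mm short of the reported TCP, and no verdict came back.

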